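Clamp the inspection torch in its tilted stand

TASK

Lay the black penlight in the two rests of the tilted stand, with its lens end down the slope so that it aims at the ring. Swing the clamp arm clockwise over it as far as it goes, then turn the brass knurled thumbscrew clockwise until it seats: stop as soon as it has become clearly firm, without over-tightening it. Leave the stone jar and the loupe that lie nearby where they are.

Things in the scene. Friction and masses are not known exactly. Their poses are not given: they have to be found in the camera images.
- torch_mid (a point): centre of the black penlight (132 mm long, 14 mm wide, 14 mm high, 50 g, loose, lying on the desk at the start; this point is 7 mm above the desk then). Its y axis runs along the barrel from the lens end to the tail end, its z axis is up while it lies on the desk.
- torch_lens (a point): middle of the penlight's lens end, 66 mm from its centre along the barrel. The lens end is plain and blunt; the other end has the pocket clip and a small button. At the start the lens end points toward the robot, within 0.5 rad.
- rests (a point): point on the stand where the penlight's centre lies when it rests in the two saddles; 21 mm above the tilted deck. Axes: x up the slope (away from the robot), y to the left along the deck, z square out of the deck, leaning 25 degrees from vertical toward the robot.
- deck: aluminium deck of the stand, origin on its surface under the rests point, same axes. Saddles: 16 mm long, at x = -42 and +42 mm, floors 22 mm wide and 14 mm above the deck, cheeks flaring outward up to 28 mm above it. Between them, for 68 mm, nothing stands above the deck: fingers may reach 14 mm below the penlight. A lip at x = -76 mm, 20 mm high, stops the penlight from sliding down.
- stand: the stand's foot: dark steel, fixed to the desk, origin on the desk under the deck's middle (20 mm nearer the robot at yaw 0). Whole stand about 260 x 120 mm, 190 mm high. At its low end, toward the robot, a ring stands on a small round stage.
- pivot (a point): axis of the clamp arm on the stand, at mid-thickness of the arm: 25 mm up the slope and 52 mm left of the rests point, 45 mm above the deck; same axes. Hub 30 mm wide, up to 54 mm above the deck.
- clamp_tip (a point): point on the clamp arm's centre line 95 mm from its pivot axis, mid-thickness. The arm is a dark bar 24 mm wide, 10 mm thick (40 to 50 mm above the deck), ending 105 mm from the pivot. It carries the thumbscrew 52 mm from the pivot; from 72 to 105 mm it is bare and can be pushed from the side. x axis: from pivot to tip; z: square out of the deck.
- swing_arm (a joint): angle of the clamp arm (rad): 0 pointing up the slope, growing clockwise seen from above; 1.571 at its stop, pointing right across the deck with the thumbscrew over the penlight. Starts between 0 and 0.35. Stiff: about 0.3 N m; it stays where it is left.
- knob_mid (a point): centre of the thumbscrew's brass knurled head (36 mm diameter, 24 mm high), which rides on the clamp arm with its axis square to the deck, 25 degrees from vertical. Under the head is a steel shoulder, 24 mm wide and 9 mm high, that comes down on the arm's boss when it seats. z axis: the screw's axis, out of the deck.
- thumbscrew (a joint): how far the thread is screwed in (rad), growing clockwise seen from above (tightening, 2.5 mm inward per rad). Starts between 0 and 0.8; friction 0.1 N m; at 2.2 the thread is home, the shoulder sits on the arm and it turns no further.
- screw_give (a joint): elastic give of the seat (rad), adding to the screw's turn, same sense: turning torque is 1.2 N m per rad of it. About 0.08 while the thread runs; once the thread is home all further turning goes into it and the torque rises. Firmly seated: beyond 0.16 (0.19 N m). Over-tightened: beyond 0.6 (0.72 N m). It springs back to 0 when the screw is let go, the thread stays home.
- pad: small black pressure pad at the lower end of the thumbscrew, 11 mm wide, sprung (4 N/mm); it clears the penlight by 2 mm or more at the start and presses on it when the thumbscrew is seated.
- torch: the penlight itself; origin in the middle of its underside.
- jar_near: bystander: a clear 39 mm jar with a black cap, 43 mm high, on the desk; origin under its centre.
- loupe: bystander: a folded steel loupe, 27 x 44 x 14 mm, on the desk; origin under its centre.

How it is judged:
On the way, in this order (a step that is already met when the one before it is completed fails the run):
1. the penlight lies in both rests, lens end down the slope, and has been let go (x of torch_mid in the frame of rests between -0.02 and 0.02 m and y of torch_mid in the frame of rests between -0.006 and 0.006 m and z of torch_mid in the frame of rests between -0.005 and 0.005 m and angle between the y axis of torch_mid and the x axis of rests, either way round below 0.1 rad and x of torch_lens in the frame of rests below -0.04 m and contact force between the fingers and torch below 0.5 N), for 0.2 s.
2. the clamp arm is swung over the penlight to its stop (x of torch_mid in the frame of rests between -0.02 and 0.02 m and y of torch_mid in the frame of rests between -0.006 and 0.006 m and z of torch_mid in the frame of rests between -0.005 and 0.005 m and angle between the y axis of torch_mid and the x axis of rests, either way round below 0.1 rad and x of torch_lens in the frame of rests below -0.04 m and value of joint swing_arm above 1.45 rad), for 0.2 s.
3. the thumbscrew is turned until it seats firmly (thread home, over 0.19 N m) (all of step 2 and value of joint thumbscrew above 2.15 rad and value of joint screw_give above 0.16 rad), for 0.1 s.
At the end, for the whole second after the job is handed in: penlight at rest in both rests (centre within 20 mm along, 6 mm across, 5 mm in height; in line within 0.1 rad; lens end down the slope), arm at its stop (over 1.45 rad), thumbscrew still seated (over 2.15 rad), its pad pressing on the penlight with over 1 N (all of step 2 and value of joint thumbscrew above 2.15 rad and contact force between pad and torch above 1 N and linear speed of torch below 0.02 m/s); the robot touches nothing.
It fails at once if the thumbscrew is over-tightened (beyond 0.72 N m) (value of joint screw_give above 0.6 rad).
It fails at once if the stone jar or the loupe is moved more than 30 mm (distance of any of jar_near, loupe from where it was at the start of the episode above 0.03 m).
It also fails if it takes over 72 s, if anything falls off the work surface, if the arm or the gripper's body presses on something with over 40 N, if the wrist force passes 120 N, or if a joint passes its speed limit or range.

ROBOT

A 6-joint arm with a two-finger parallel gripper is mounted at the origin on a cart in front of the work surface, level with it; the furniture and walls round the work are solid. World frame = base frame: x ahead of the robot, y to its left, z up, the work surface at z = 0. Lengths are in m, angles in rad, forces in N, time in s.
With the tool pointing down it reaches from about 0.35 to 0.725 m from the base axis. Payload 4.3 kg.
Tool frame: the origin (TCP) lies midway between the tips of the shut fingers; the grasp point (between the pads) lies 19 mm behind it (pinch_z is the distance from the TCP to the grasp point, in m); z points along the fingers, y is the direction in which the jaws open and shut (so a half turn about z gives the same grasp; the last joint's range is limited). The gripper opens to 85 mm and grips with 20 to 120 N. Pads are 22 mm wide; open, the fingers measure 114 mm over their backs; the gripper's body (76 mm by 85 mm) begins 54 mm behind the grasp point. The pads swing forward as they close: fully open they stand 13 mm farther back than shut.
Start: joints at [1.128, 0.377, 0.081, 1.274, 0, 1.46], TCP at [0.188, 0.543, 0.231] pointing down, gripper open.
Joint ranges: [-2.72, 2.72], [-0.84, 1.66], [-1.02, 1.22], [-1.77, 2.12], [-1.37, 1.28], [-3.14, 3.14]. Speed limits (rad/s): [2.57, 2.57, 3.14, 3.14, 3.14, 3.14].

INTERFACE

Orientations are given as a unit quaternion [x, y, z, w].
In Python, from bench import sense, get_image, camera_model, close_job, pinch_z gives the robot as it stands.
- The arm moves only by the tool step_arm, never from a script. Its argument "commands" is a list of rows, each a list of 5 numbers: the shift along the tool's x, y, z in mm, then the turn about the tool's z in degrees, then the opening in per cent of the stroke, from 0 (shut) to 100 (fully open). A call has 1 to 8 rows; each row is the pose to reach, as a shift and turn from the pose commanded when the call began, along the tool's axes at that moment; what a row does not reach only later rows make up. A row lasts 1/10 s, in which the tool goes at most 50 mm and 8.59 degrees, less where a joint would pass 70% of its speed; a pose out of reach is approached as far as the arm can. A call with a gripper value outside its range is refused whole. The fingers move at their own pace and stop on an object; "grip_force" is the grip in N (left out, the last holds). Time passes only in rows, so rows that repeat a pose let the fingers close. It gives the time, the measured TCP pose, the force and the opening at its end, in the units of the state.
- sense(): the state, without advancing time (a new reading comes with each control period).
- get_image(name): name is "scene" or "top"; returns the picture (400x640x3 uint8, blue, green, red); there is no depth.
- camera_model(name): a dict with "K" (3x3 intrinsics, pixels), "origin" and "orientation" of the camera in the world. Camera axes: x right, y down, z forward; pixel columns grow to the right and rows downward; lengths in m; the calibration is good to about 2 mm. A picture is of the moment at which its call begins. camera_model takes no time and is no camera call.
- close_job(): hands the job in, once; it reports no verdict.
The state is a dict: "t": time; "qpos": joint angles; "qvel": joint speeds; "effort": joint torques, N m; "ee_pos": TCP position; "tool_rot": TCP orientation; "ft_force": force on the tool from outside, world axes, zero at the start; "torque": the same for the moment, N m; "width": finger opening in m.
Only numpy, scipy, OpenCV 4.12 (cv2) and the standard library are available. Lean on these libraries where they do the work, as an engineer would, in place of code of your own. Each camera call takes 0.05 s, during which the arm holds its last target.

## Working session

There is one attempt and no reset: what is moved stays moved. The work goes in short steps, Python scripts to look and compute and a tool call to move; the robot and the scene stay as the last step left them, time stands still between calls to the robot, and variables do not carry over. Pictures are saved under pics/ and viewed, and the job is handed in when it is done.

Besides the shell and the picture viewer there is one more tool, called after "Call:" as name(argument=value, ...) on one line, values as JSON. step_arm: Moves the arm, as the interface text tells. Its arguments: {"type":"object","properties":{"commands":{"type":"array","items":{"type":"array","items":{"type":"number"}}},"grip_force":{"type":"number"}},"required":["commands"]}

```bash
ls; mkdir -p pics
python3 - <<'E'
from bench import *
import cv2
s=sense()
print(s)
for n in("scene","top"):
    print(n,camera_model(n)); cv2.imwrite(f"pics/{n}0.png",get_image(n))
print(pinch_z)
E
```

```text
pics
{'t': 0.0, 'qpos': array([ 1.12768040e+00,  3.78014228e-01,  7.96331195e-02,  1.27441095e+00,
       -4.51596424e-05,  1.46048571e+00]), 'qvel': array([ 0.00111029,  0.00159912,  0.00076362,  0.00042419, -0.00019456,
       -0.00100659]), 'effort': array([-1.31862223e-03, -4.63603449e+01,  2.69876397e+01,  2.07278511e-02,
       -1.62793040e-04,  6.54375860e-07]), 'ee_pos': array([0.18757951, 0.54284669, 0.23039156]), 'tool_rot': array([ 1.65635670e-01,  9.86186508e-01, -9.66072820e-04, -2.50891137e-04]), 'ft_force': array([ 0.91001484, -0.10889641, -0.48446178]), 'torque': array([-0.03529166, -0.01715094,  0.02287453]), 'width': 0.08512098404257197}
scene {'K': array([[364.56945322,   0.        , 324.6708285 ],
       [  0.        , 364.56945322, 201.56281413],
       [  0.        ,   0.        ,   1.        ]]), 'origin': array([ 0.09619218, -0.45842865,  0.47707344]), 'orientation': array([ 0.80498284, -0.25041985,  0.15417002, -0.51529033])}
top {'K': array([[489.76610257,   0.        , 318.01503779],
       [  0.        , 489.76610257, 194.84828489],
       [  0.        ,   0.        ,   1.        ]]), 'origin': array([0.4552765 , 0.16739296, 1.27661351]), 'orientation': array([-0.70108587,  0.71240043, -0.01761771,  0.02557021])}
0.0187
```

View pics/scene0.png

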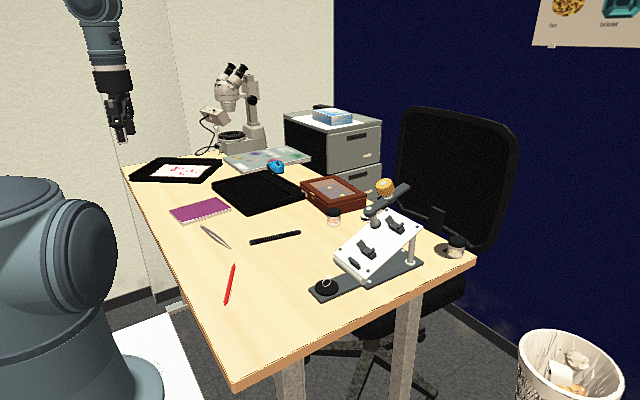

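View pics/top0.png

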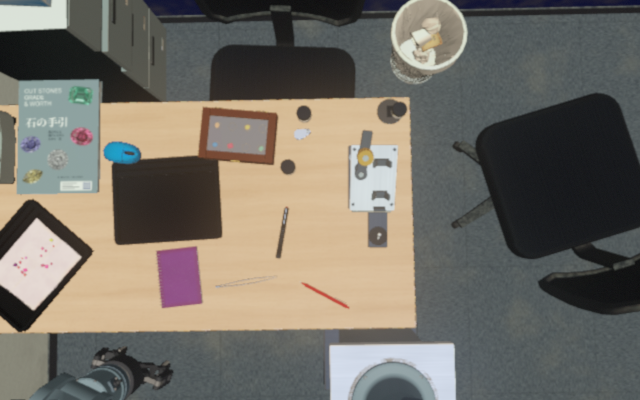

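Run:
```python
import cv2
a=cv2.imread("pics/top0.png"); b=cv2.imread("pics/scene0.png")
c=cv2.resize(a[90:265,255:425],None,fx=3.4,fy=3.4,interpolation=cv2.INTER_CUBIC); cv2.imwrite("pics/topz.png",c); print(c.shape)
c=cv2.resize(b[165:310,240:440],None,fx=4,fy=4,interpolation=cv2.INTER_CUBIC); cv2.imwrite("pics/scenez.png",c); print(c.shape)
```

```text
(595, 578, 3)
(580, 800, 3)
```

View pics/topz.png

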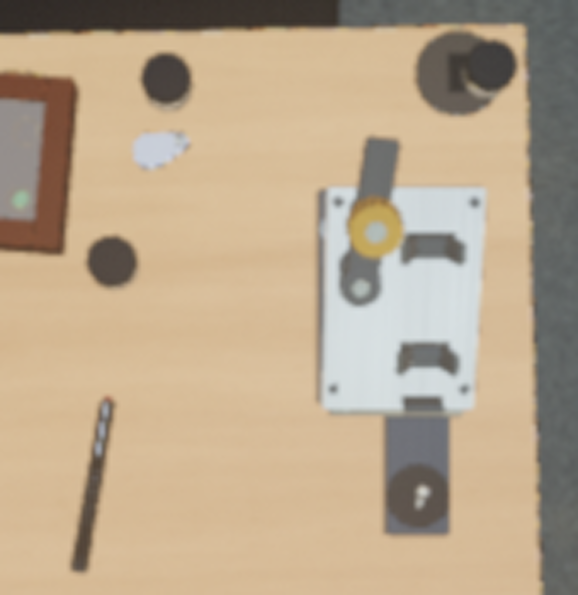

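View pics/scenez.png

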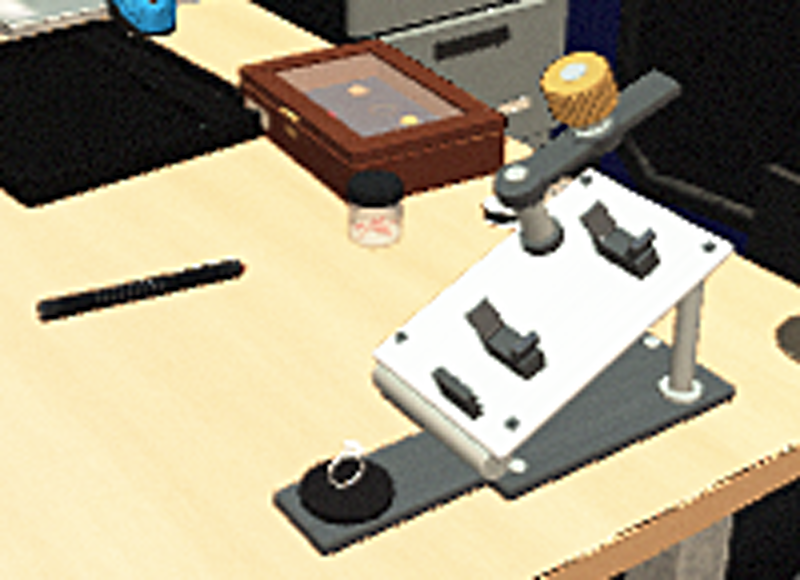

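```bash
cat > h.py <<'E'
import numpy as np, cv2
from scipy.spatial.transform import Rotation as R
from scipy.optimize import least_squares
from bench import camera_model
C={n:camera_model(n) for n in("scene","top")}
def ray(n,p):
    c=C[n]; d=R.from_quat(c["orientation"]).apply(np.linalg.solve(c["K"],[p[0],p[1],1.])); return np.array(c["origin"]),d/np.linalg.norm(d)
def proj(n,P):
    c=C[n]; q=R.from_quat(c["orientation"]).inv().apply(np.atleast_2d(P)-c["origin"]); q=q@c["K"].T; return q[:,:2]/q[:,2:]
def plane(n,p,z):
    o,d=ray(n,p); return o+d*(z-o[2])/d[2]
def tri(ps,pt):
    A=[];b=[]
    for n,p in(("scene",ps),("top",pt)):
        o,d=ray(n,p); M=np.eye(3)-np.outer(d,d); A.append(M); b.append(M@o)
    X=np.linalg.lstsq(np.vstack(A),np.hstack(b),rcond=None)[0]
    e=[proj("scene",X)[0]-ps,proj("top",X)[0]-pt]
    return X,e
def tz(u,v): return np.array([255+(u+.5)/3.4-.5,90+(v+.5)/3.4-.5])
def sz(u,v): return np.array([240+(u+.5)/4-.5,165+(v+.5)/4-.5])
E
python3 - <<'E'
from h import *
np.set_printoptions(precision=4,suppress=True)
F={"UL":((587,180),(338,202)),"UR":((709,246),(475,202)),"DL":((401,338),(333,389)),"DR":((512,424),(464,389)),"piv":((516,174),(361,289)),"knob":((573,72),(375,232))}
P={}
for k,(s,t) in F.items():
    P[k],e=tri(sz(*s),tz(*t)); print(k,P[k],np.round(e,1).tolist())
ex=(P["UL"]+P["UR"]-P["DL"]-P["DR"])/2; print(ex, np.degrees(np.arctan2(ex[2],np.hypot(*ex[:2]))),np.arctan2(ex[1],ex[0]))
ey=(P["UL"]+P["DL"]-P["UR"]-P["DR"])/2; print(ey)
for nm,t in(("tail",(106,402)),("lens",(79,567)),("midcheck",(93,485))): print(nm,plane("top",tz(*t),.007))
for nm,t in(("tail",(240,267)),("lens",(42,311))): print(nm,plane("scene",sz(*t),.007))
E
```

```text
UL [0.637  0.0909 0.1026] [[-0.3, 0.0], [0.2, -0.2]]
UR [ 0.6348 -0.0058  0.1032] [[-0.1, 0.0], [0.1, -0.1]]
DL [0.5065 0.0937 0.0413] [[-0.1, 0.0], [0.1, -0.1]]
DR [ 0.5047 -0.0032  0.0414] [[-0.0, 0.0], [0.0, -0.0]]
piv [0.5717 0.0782 0.13  ] [[-0.1, 0.0], [0.1, -0.1]]
knob [0.6037 0.0724 0.1839] [[-0.1, 0.0], [0.1, -0.1]]
[ 0.1303 -0.0027  0.0616] 25.278699142012595 -0.020974330806538165
[ 0.002   0.0967 -0.0004]
tail [0.5005 0.2651 0.007 ]
lens [0.3756 0.2871 0.007 ]
midcheck [0.4375 0.2758 0.007 ]
tail [0.5041 0.2662 0.007 ]
lens [0.3758 0.2895 0.007 ]
```

```bash
cat >> h.py <<'E'
def frame(O,yaw,p=np.radians(25)):
    Rm=R.from_euler('ZY',[yaw,-p]).as_matrix(); return O,Rm
def D(fr,x,y,z): return fr[0]+fr[1]@(np.array([x,y,z])/1000.)
E
python3 - <<'E'
from h import *
np.set_printoptions(precision=4,suppress=True)
_,Rm=frame(0,-.021); print(Rm)
c=np.array([.5707,.0439,.0721]); piv=np.array([.5717,.0782,.13])
print("piv-c in deck",Rm.T@(piv-c))
# O: on deck surface; from pivot
q=Rm.T@piv-np.array([.025,.052,0]); q[2]=(Rm.T@c)[2]; O=Rm@q; print("O",O)
fr=(O,Rm)
a=cv2.imread("pics/top0.png");b=cv2.imread("pics/scene0.png")
A=cv2.resize(a[90:265,255:425],None,fx=3.4,fy=3.4,interpolation=cv2.INTER_CUBIC)
B=cv2.resize(b[165:310,240:440],None,fx=4,fy=4,interpolation=cv2.INTER_CUBIC)
def dr(poly,col):
    w=np.array([D(fr,*p) for p in poly])
    for n,I,o,s in(("top",A,(255,90),3.4),("scene",B,(240,165),4)):
        p=(proj(n,w)-o+.5)*s-.5
        cv2.polylines(I,[np.int32(p*8)],False,col,1,cv2.LINE_AA,3)
for xs in(-42,42):
    for x in(xs-8,xs+8): dr([(x,-11,14),(x,11,14)],(0,0,255)); dr([(x,-11,0),(x,11,0)],(0,255,0))
dr([(-76,-11,20),(-76,11,20)],(0,0,255))
dr([(-76,-11,0),(-76,11,0)],(0,255,0))
th=np.linspace(0,6.3,30)
dr([(25+15*np.cos(t),52+15*np.sin(t),54) for t in th],(255,0,0))
dr([(-66,0,21),(66,0,21)],(255,0,255))
cv2.imwrite("pics/ot.png",A);cv2.imwrite("pics/os.png",B)
E
```

```text
[[ 0.9061  0.021  -0.4225]
 [-0.019   0.9998  0.0089]
 [ 0.4226  0.      0.9063]]
piv-c in deck [0.0247 0.0343 0.0524]
O [0.5701 0.0262 0.072 ]
```

View pics/ot.png

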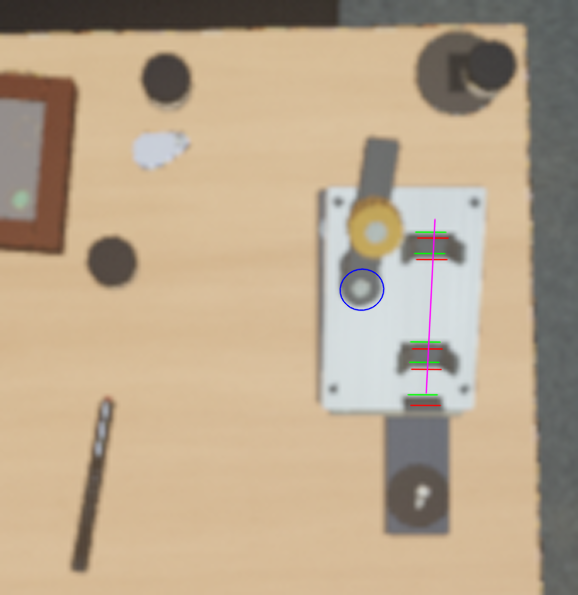

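View pics/os.png

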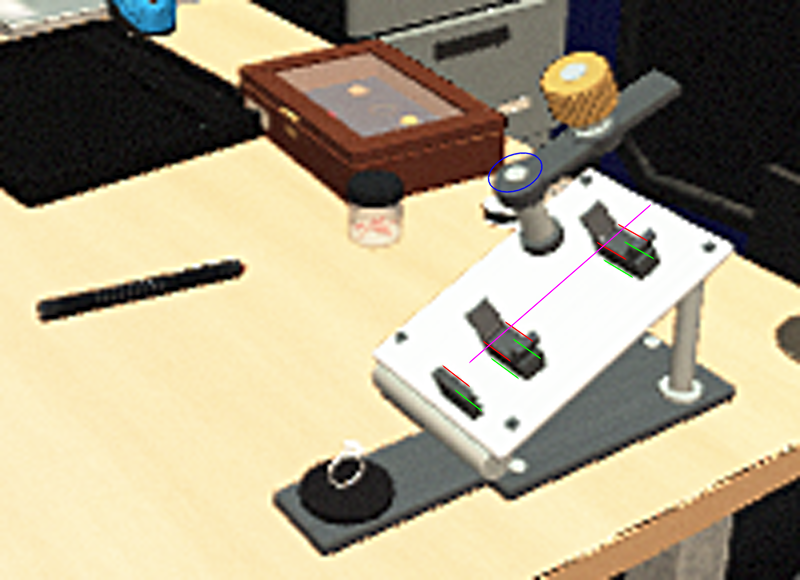

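```bash
cat >> h.py <<'E'
from bench import sense
O=np.array([.5701,.0262,.072]); FR=frame(O,-.021)
def mv(P,yaw):
    """shift (mm) in tool axes + turn deg for TCP to P with tool y axis at world angle yaw (deg)"""
    s=sense(); T=R.from_quat(s["tool_rot"]).as_matrix()
    d=T.T@(np.array(P)-s["ee_pos"])*1000; a=np.degrees(np.arctan2(T[1,1],T[0,1]))
    t=-(yaw-a); t=(t+90)%180-90
    print("mv",np.round(d,1),"turn",round(t,1)); return d,t
def st():
    s=sense(); T=R.from_quat(s["tool_rot"]).as_matrix(); print("t",round(s["t"],2),"pos",np.round(s["ee_pos"],4),"yaw",round(np.degrees(np.arctan2(T[1,1],T[0,1])),1),"F",np.round(s["ft_force"],1),"M",np.round(s["torque"],3),"w",round(s["width"]*1e3,1),"q6",round(s["qpos"][5],2)); return s
E
python3 - <<'E'
from h import *
k=FR[1].T@(np.array([.6037,.0724,.1839])-O)*1000; print(k, np.degrees(np.arctan2(-(k[1]-52),k[0]-25)))
st(); mv([.4222,.2799,.10],79.97)
E
```

```text
[76.85697554 46.89536141 87.62899286] 5.621905718533195
t 0.1 pos [0.1876 0.5429 0.2304] yaw 70.9 F [ 0.4 -0.5 -1. ] M [-0.014  0.034  0.031] w 84.9 q6 1.46
mv [-307.7 -171.7  130.7] turn -9.0
```

Call:
step_arm(commands=[[-308,-172,130,-9,60],[-308,-172,130,-9,60],[-308,-172,130,-9,60],[-308,-172,130,-9,60],[-308,-172,130,-9,60],[-308,-172,130,-9,60],[-308,-172,130,-9,60],[-308,-172,130,-9,60]], grip_force=20)

```text
t: 0.9
ee_pos: [0.4237, 0.2772, 0.0997]
tool_rot: [0.089, 0.996, -0.001, -0.001]
ft_force: [-0.1, -0.0, 0.2]
width: 0.0512
```

Run:
```python
from h import *
st(); mv([.4222,.2799,.03],79.97)
```

```text
t 0.9 pos [0.4237 0.2772 0.0997] yaw 79.8 F [-0.1 -0.   0.2] M [-0.013  0.023  0.101] w 51.2 q6 0.63
mv [ 1.9  2.5 69.7] turn -0.2
```

Call:
step_arm(commands=[[0,0,50,0,60],[0,0,70,0,60],[0,0,70,0,60],[0,0,70,0,60]])

```text
t: 1.3
ee_pos: [0.4224, 0.2802, 0.0313]
tool_rot: [0.088, 0.996, -0.0, -0.001]
ft_force: [-0.1, -0.6, 0.7]
width: 0.051
```

Run:
```python
from h import *
from bench import get_image
st(); mv([.4222,.2799,.002],79.97)
a=get_image("top");b=get_image("scene")
cv2.imwrite("pics/a1.png",np.hstack([cv2.resize(a[170:290,230:330],None,fx=4,fy=4,interpolation=cv2.INTER_CUBIC),cv2.resize(b[180:300,180:280],None,fx=4,fy=4,interpolation=cv2.INTER_CUBIC)]))
```

```text
t 1.3 pos [0.4224 0.2802 0.0313] yaw 79.9 F [-0.1 -0.6  0.7] M [ 0.008 -0.017 -0.016] w 51.0 q6 0.64
mv [ 0.1 -0.3 29.3] turn -0.0
```

View pics/a1.png

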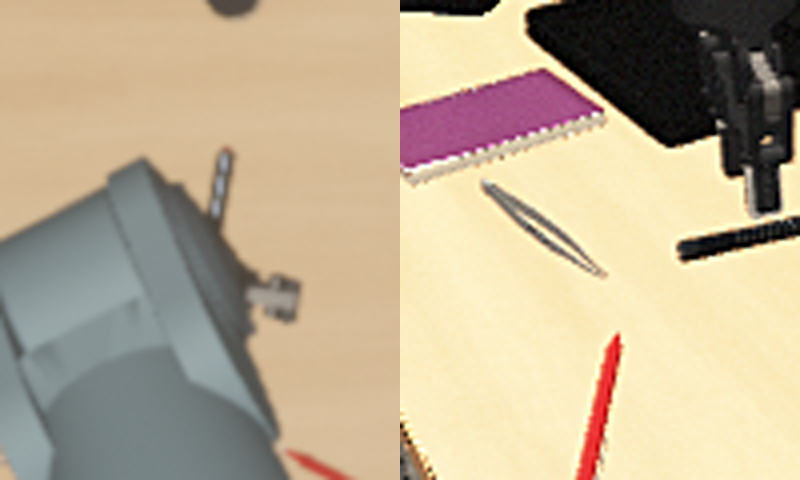

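Call:
step_arm(commands=[[0,0,29,0,60],[0,0,29,0,60],[0,0,29,0,60],[0,0,29,0,0],[0,0,29,0,0],[0,0,29,0,0],[0,0,29,0,0],[0,0,29,0,0]], grip_force=25)

```text
t: 2.2
ee_pos: [0.4237, 0.2808, 0.0034]
tool_rot: [0.088, 0.996, 0.001, 0.001]
ft_force: [-1.2, -0.9, 6.6]
width: 0.0128
```

Run:
```python
from h import *
st()
```

```text
t 2.2 pos [0.4237 0.2808 0.0034] yaw 79.9 F [-1.2 -0.9  6.6] M [-0.109  0.219 -0.069] w 12.8 q6 0.64
```

Call:
step_arm(commands=[[0,0,-50,0,0],[0,0,-100,0,0],[0,0,-150,0,0],[0,0,-200,0,0],[0,0,-220,0,0],[0,0,-220,0,0]])

```text
t: 2.8
ee_pos: [0.4251, 0.2815, 0.2264]
tool_rot: [0.088, 0.996, 0.002, 0.003]
ft_force: [1.0, 0.1, -0.9]
width: 0.0128
```

Run:
```python
from h import *
from bench import get_image
st(); P=D(FR,-19,0,21); print(P); mv([P[0],P[1],.22],88.8)
b=get_image("scene")
cv2.imwrite("pics/a2.png",cv2.resize(b[100:300,150:400],None,fx=3,fy=3,interpolation=cv2.INTER_CUBIC))
```

```text
t 2.8 pos [0.4251 0.2815 0.2264] yaw 79.9 F [ 1.   0.1 -0.9] M [ 0.031  0.056 -0.044] w 12.8 q6 0.64
[0.54401092 0.02674795 0.08300272]
mv [-161.6 -230.     6.3] turn -8.9
```

View pics/a2.png

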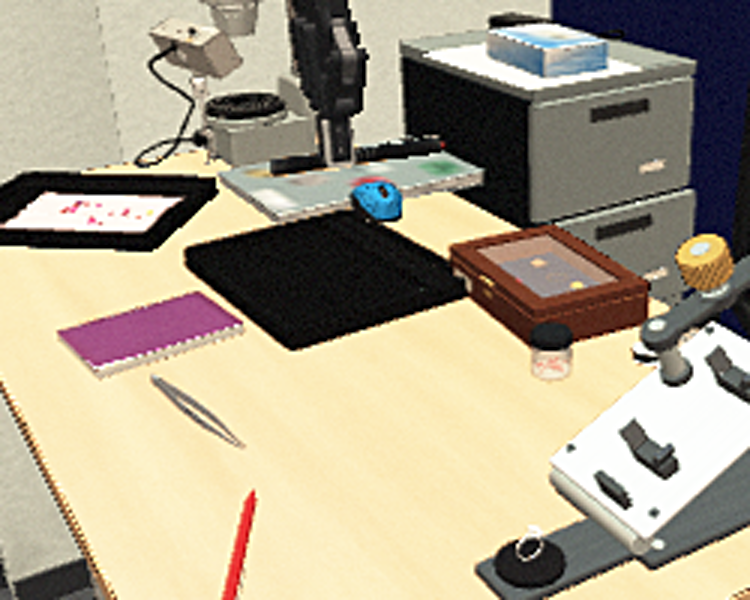

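Call:
step_arm(commands=[[-162,-230,6,-9,0],[-162,-230,6,-9,0],[-162,-230,6,-9,0],[-162,-230,6,-9,0],[-162,-230,6,-9,0],[-162,-230,6,-9,0],[-162,-230,6,-9,0],[-162,-230,6,-9,0]])

```text
t: 3.65
ee_pos: [0.5407, 0.0249, 0.2139]
tool_rot: [0.01, 1.0, 0.0, -0.002]
ft_force: [-0.0, -0.3, -0.9]
width: 0.0127
```

Run:
```python
from h import *
from bench import get_image
st(); P=D(FR,-19,0,21); print(P); mv([P[0],P[1],.13],88.8)
b=get_image("scene");a=get_image("top")
cv2.imwrite("pics/a3.png",cv2.resize(b[120:320,240:490],None,fx=3,fy=3,interpolation=cv2.INTER_CUBIC))
cv2.imwrite("pics/a3t.png",cv2.resize(a[90:265,255:425],None,fx=3.4,fy=3.4,interpolation=cv2.INTER_CUBIC))
```

```text
t 3.65 pos [0.5407 0.0249 0.2139] yaw 88.8 F [-0.  -0.3 -0.9] M [0.03  0.042 0.045] w 12.7 q6 -0.05
[0.54401092 0.02674795 0.08300272]
mv [-3.6  1.8 83.8] turn 0.0
```

View pics/a3.png

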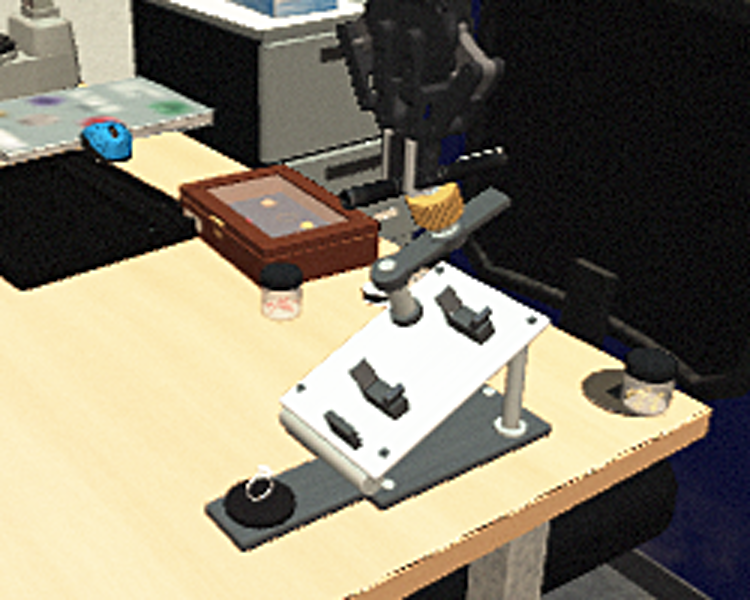

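View pics/a3t.png

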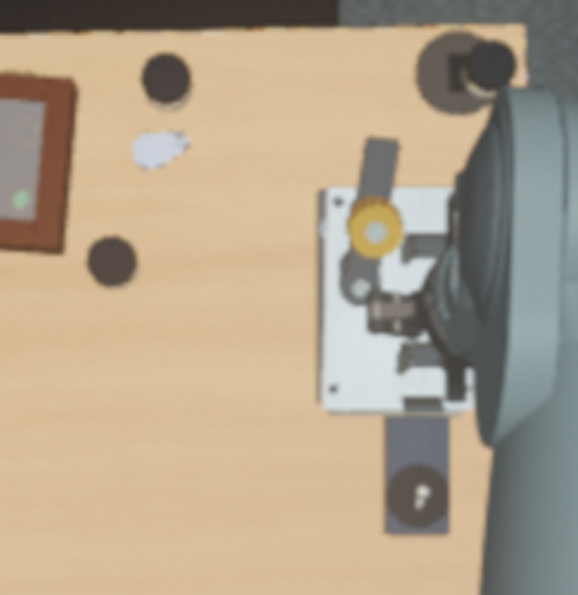

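Run:
```python
from h import *
for p in((343,198),(507,152)):
    px=np.array([240+(p[0]+.5)/3-.5,120+(p[1]+.5)/3-.5])
    o,d=ray("scene",px); k=(.0249-o[1])/d[1]; print(o+d*k, plane("scene",px,.2175))
```

```text
[0.48670627 0.0249     0.22095527] [0.49197466 0.03142054 0.2175    ]
[0.62801028 0.0249     0.22070046] [0.63464928 0.03093368 0.2175    ]
```

Call:
step_arm(commands=[[-3.6,1.8,40,0,0],[-3.6,1.8,80,0,0],[-3.6,1.8,84,0,0],[-3.6,1.8,84,0,0],[-3.6,1.8,84,0,0]])

```text
t: 4.25
ee_pos: [0.5467, 0.0279, 0.1342]
tool_rot: [0.009, 1.0, 0.0, 0.001]
ft_force: [-0.2, -0.2, 0.2]
width: 0.0129
```

Run:
```python
from h import *
from bench import get_image
st(); P=D(FR,-19,0,21); mv([P[0],P[1],.110],88.8)
b=get_image("scene")
cv2.imwrite("pics/a4.png",cv2.resize(b[150:300,300:460],None,fx=4,fy=4,interpolation=cv2.INTER_CUBIC))
```

```text
t 4.25 pos [0.5467 0.0279 0.1342] yaw 89.0 F [-0.2 -0.2  0.2] M [-0.023 -0.023 -0.036] w 12.9 q6 -0.05
mv [ 2.7 -1.2 24.2] turn 0.2
```

View pics/a4.png

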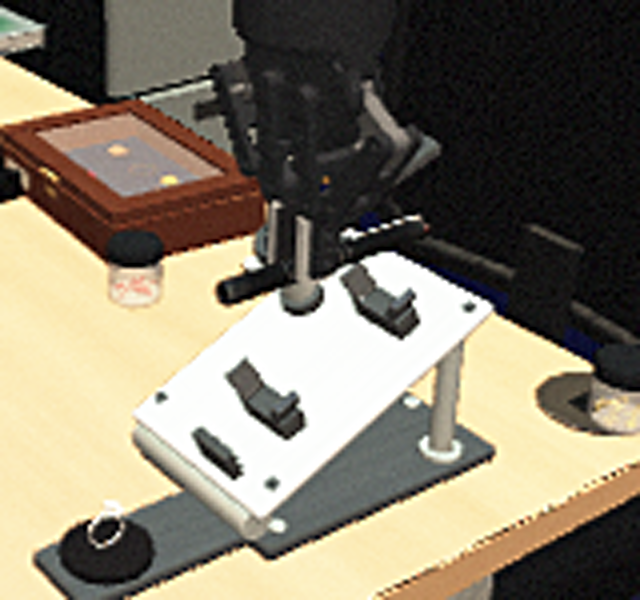

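Call:
step_arm(commands=[[2,-1,10,0,0],[2,-1,20,0,0],[2,-1,20,0,0],[2,-1,20,0,0]])

```text
t: 4.7
ee_pos: [0.5432, 0.0263, 0.1118]
tool_rot: [0.009, 1.0, 0.0, -0.001]
ft_force: [0.1, 0.4, -0.8]
width: 0.0131
```

Run:
```python
from h import *
st(); P=D(FR,-19,0,21); mv([P[0],P[1],.110],88.8)
```

```text
t 4.7 pos [0.5432 0.0263 0.1118] yaw 88.9 F [ 0.1  0.4 -0.8] M [-0.033 -0.044 -0.079] w 13.1 q6 -0.05
mv [-0.8  0.5  1.8] turn 0.1
```

Now a slow descent with light grip.

Call:
step_arm(commands=[[-0.8,0.4,3,0,0],[-0.8,0.4,5,0,0],[-0.8,0.4,7,0,0],[-0.8,0.4,9,0,0],[-0.8,0.4,11,0,0],[-0.8,0.4,12,0,0],[-0.8,0.4,12,0,0]], grip_force=20)

```text
t: 5.4
ee_pos: [0.5444, 0.0267, 0.1003]
tool_rot: [0.009, 1.0, 0.0, -0.0]
ft_force: [-1.3, 0.1, 3.0]
width: 0.0126
```

Run:
```python
from h import *
from bench import get_image
st(); P=D(FR,-19,0,21); mv([P[0],P[1],.079],88.8)
b=get_image("scene")
cv2.imwrite("pics/a5.png",cv2.resize(b[150:300,300:460],None,fx=4,fy=4,interpolation=cv2.INTER_CUBIC))
```

```text
t 5.4 pos [0.5444 0.0267 0.1003] yaw 88.9 F [-1.3  0.1  3. ] M [-0.048  0.123 -0.082] w 12.6 q6 -0.05
mv [ 0.4  0.1 21.3] turn 0.1
```

View pics/a5.png

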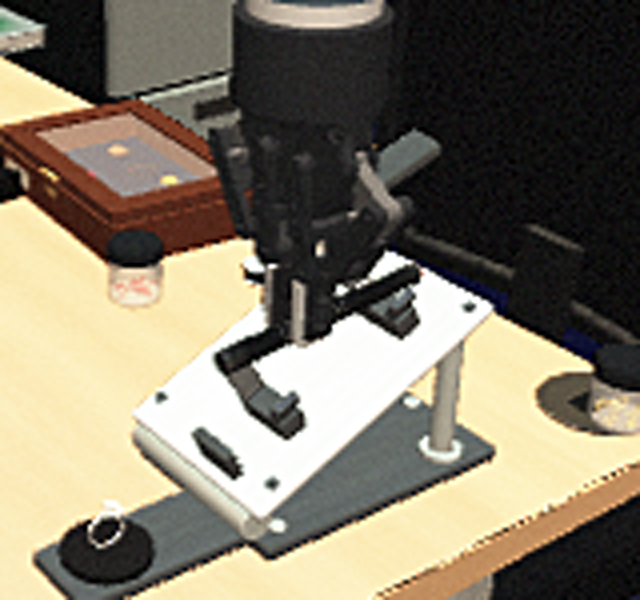

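Call:
step_arm(commands=[[0.4,0,2,0,0],[0.4,0,5,0,0],[0.4,0,8,0,0],[0.4,0,10,0,0],[0.4,0,12,0,0],[0.4,0,14,0,0],[0.4,0,15,0,0],[0.4,0,15,0,0]])

```text
t: 6.25
ee_pos: [0.5443, 0.0267, 0.0852]
tool_rot: [0.009, 1.0, 0.0, 0.0]
ft_force: [-0.6, -0.1, 1.9]
width: 0.0125
```

Run:
```python
from h import *
from bench import get_image
st(); P=D(FR,-19,0,21); mv([P[0],P[1],.079],88.8)
b=get_image("scene")
cv2.imwrite("pics/a6.png",cv2.resize(b[150:300,300:460],None,fx=4,fy=4,interpolation=cv2.INTER_CUBIC))
```

```text
t 6.25 pos [0.5443 0.0267 0.0852] yaw 88.9 F [-0.6 -0.1  1.9] M [-0.085 -0.09  -0.09 ] w 12.5 q6 -0.05
mv [0.3 0.1 6.2] turn 0.1
```

View pics/a6.png

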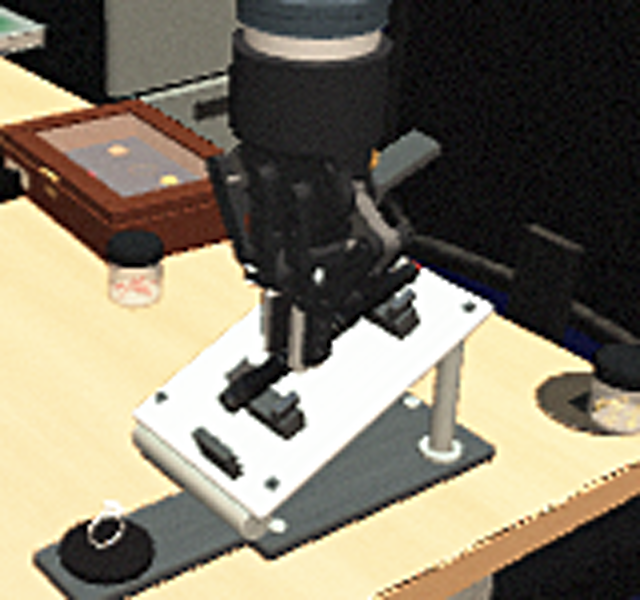

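Nearly parallel to the deck and between the cheeks; the last 6 mm.

Call:
step_arm(commands=[[0,0,1.5,0,0],[0,0,3,0,0],[0,0,4.5,0,0],[0,0,6,0,0],[0,0,6,0,0],[0,0,6,0,0]])

```text
t: 6.9
ee_pos: [0.5442, 0.0268, 0.0793]
tool_rot: [0.009, 1.0, 0.0, 0.0]
ft_force: [0.7, 0.1, 3.1]
width: 0.0128
```

Run:
```python
from h import *
from bench import get_image
st(); P=D(FR,-19,0,21); mv([P[0],P[1],.079],88.8)
b=get_image("scene")
cv2.imwrite("pics/a7.png",cv2.resize(b[190:280,320:440],None,fx=6,fy=6,interpolation=cv2.INTER_CUBIC))
```

```text
t 6.9 pos [0.5442 0.0268 0.0793] yaw 88.9 F [0.7 0.1 3.1] M [ 0.016 -0.291  0.012] w 12.8 q6 -0.05
mv [ 0.2 -0.   0.3] turn 0.1
```

View pics/a7.png

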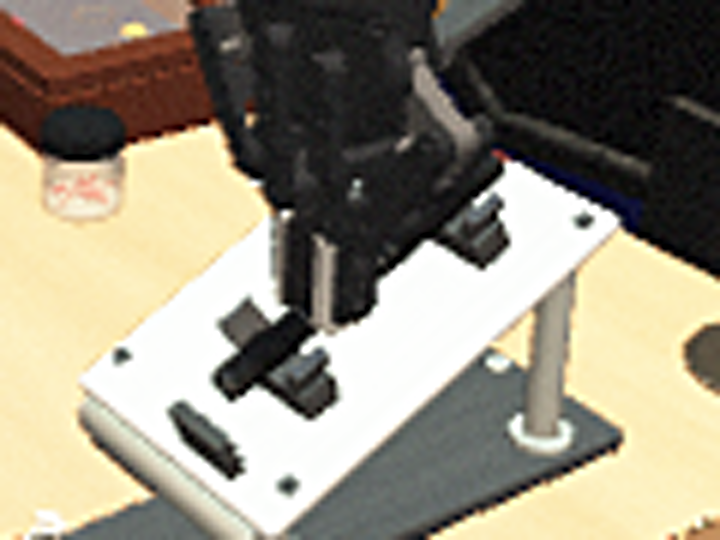

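Call:
step_arm(commands=[[0,0,0,0,20],[0,0,0,0,25],[0,0,0,0,32],[0,0,0,0,32],[0,0,0,0,32],[0,0,0,0,32]])

```text
t: 7.55
ee_pos: [0.544, 0.0267, 0.0792]
tool_rot: [0.009, 1.0, 0.0, -0.0]
ft_force: [-0.6, -0.2, -1.0]
width: 0.0272
```

Call:
step_arm(commands=[[0,0,-20,0,32],[0,0,-50,0,32],[0,0,-100,0,32],[0,0,-150,0,32],[0,0,-150,0,32],[0,0,-150,0,32]])

```text
t: 8.15
ee_pos: [0.5454, 0.0266, 0.2309]
tool_rot: [0.009, 1.0, -0.0, 0.002]
ft_force: [0.0, 0.0, 0.3]
width: 0.0278
```

Run:
```python
from h import *
from bench import get_image
st()
b=get_image("scene")
cv2.imwrite("pics/a8.png",cv2.resize(b[165:280,310:440],None,fx=6,fy=5,interpolation=cv2.INTER_CUBIC))
```

```text
t 8.15 pos [0.5454 0.0266 0.2309] yaw 88.9 F [0.  0.  0.3] M [-0.048  0.014 -0.004] w 27.8 q6 -0.05
```

View pics/a8.png

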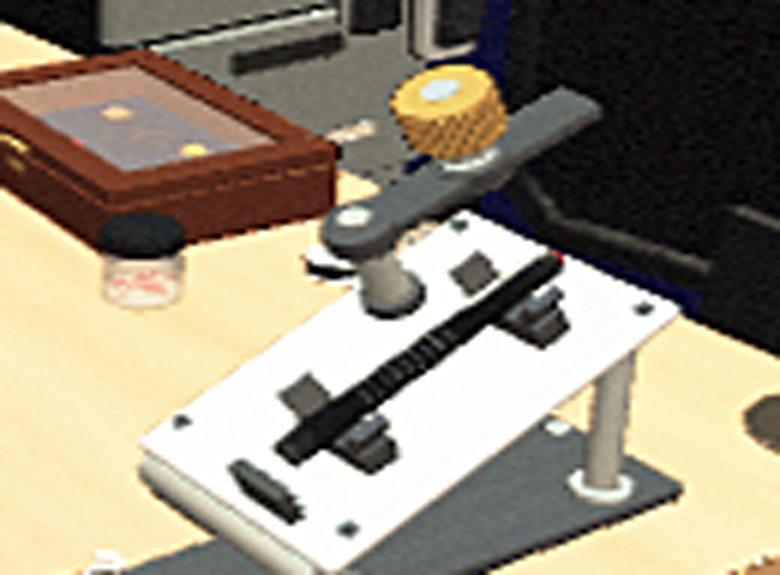

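```bash
cat >> h.py <<'E'
def swing(th,gap=0,r=92):
    off=12+11/.906*abs(np.sin(th))+14.5*abs(np.cos(th))+gap
    x=25+r*np.cos(th)+off*np.sin(th); y=52-r*np.sin(th)+off*np.cos(th)
    return D(FR,x-5.6,y,28)
E
python3 - <<'E'
from h import *
st(); P=swing(.1,12); print(P,np.hypot(*P[:2])); mv([P[0],P[1],.225],88.9)
print(proj("scene",D(FR,-68,0,21)),310+290/6,165+450/5, proj("scene",D(FR,64,0,21)),310+563/6,165+258/5)
E
```

```text
t 8.2 pos [0.5441 0.0267 0.2291] yaw 88.9 F [ 0.6 -0.7  0.5] M [ 0.012  0.054 -0.058] w 26.8 q6 -0.05
[0.66410633 0.10650068 0.1459345 ] 0.6725917113193888
mv [-118.4   82.     4.2] turn 0.0
[[356.25341011 255.69417794]] 358.3333333333333 255.0 [[401.47081744 216.35400546]] 403.8333333333333 216.6
```

Call:
step_arm(commands=[[-118,82,4,0,0],[-118,82,4,0,0],[-118,82,4,0,0],[-118,82,4,0,0],[-118,82,50,0,0],[-118,82,70,0,0],[-118,82,70,0,0],[-118,82,70,0,0]], grip_force=40)

```text
t: 9.0
ee_pos: [0.6621, 0.1061, 0.1585]
tool_rot: [0.009, 1.0, -0.0, -0.002]
ft_force: [0.9, 0.3, 0.5]
width: 0.0001
```

Run:
```python
from h import *
from bench import get_image
st(); mv(swing(.1,10),88.9)
b=get_image("scene");a=get_image("top")
cv2.imwrite("pics/b1.png",np.hstack([cv2.resize(b[130:280,310:440],None,fx=3,fy=3,interpolation=cv2.INTER_CUBIC),cv2.resize(a[90:240,320:450],None,fx=3,fy=3,interpolation=cv2.INTER_CUBIC)]))
```

```text
t 9.0 pos [0.6621 0.1061 0.1585] yaw 88.9 F [0.9 0.3 0.5] M [-0.01  -0.053  0.043] w 0.1 q6 0.08
mv [-1.8 -1.5 12.6] turn 0.0
```

View pics/b1.png

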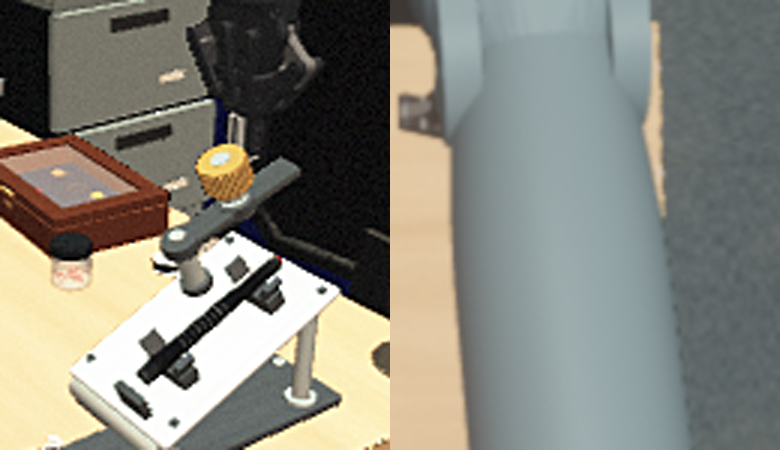

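```bash
cat >> h.py <<'E'
def plan(ths,gap=0):
    s=sense(); T=R.from_quat(s["tool_rot"]).as_matrix()
    for th in ths: print(round(th,2),np.round(T.T@(swing(th,gap)-s["ee_pos"])*1000,0))
E
python3 - <<'E'
from h import *
plan([.1,.1]);plan(np.arange(.1,.8,.1))
E
```

```text
0.1 [  1. -12.  15.]
0.1 [  1. -12.  15.]
0.1 [  1. -12.  15.]
0.2 [ -0. -20.  15.]
0.3 [ -1. -29.  15.]
0.4 [ -1. -38.  15.]
0.5 [  0. -47.  15.]
0.6 [  2. -57.  16.]
0.7 [  5. -66.  17.]
```

Call:
step_arm(commands=[[0,0,14,0,0],[0,-12,15,0,0],[0,-20,15,0,0],[0,-29,15,0,0],[0,-38,15,0,0],[0,-47,15,0,0],[2,-57,16,0,0],[4,-64,17,0,0]])

```text
t: 9.9
ee_pos: [0.6587, 0.0415, 0.1426]
tool_rot: [0.01, 1.0, -0.0, 0.001]
ft_force: [-0.7, 3.8, 0.4]
width: -0.0003
```

Run:
```python
from h import *
from bench import get_image
st(); plan(np.arange(.6,1.5,.1))
b=get_image("scene")
cv2.imwrite("pics/b2.png",cv2.resize(b[130:280,310:440],None,fx=4,fy=4,interpolation=cv2.INTER_CUBIC))
```

```text
t 9.9 pos [0.6587 0.0415 0.1426] yaw 88.9 F [-0.7  3.8  0.4] M [ 0.656  0.003 -0.03 ] w -0.3 q6 -0.01
0.6 [-2.  8. -2.]
0.7 [ 1. -1. -1.]
0.8 [  4. -10.   1.]
0.9 [  9. -18.   3.]
1.0 [ 15. -26.   5.]
1.1 [ 21. -34.   8.]
1.2 [ 28. -40.  12.]
1.3 [ 36. -46.  15.]
1.4 [ 45. -51.  19.]
```

View pics/b2.png

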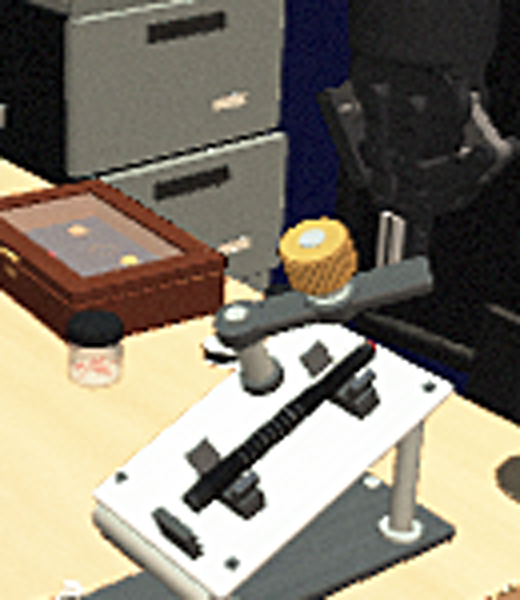

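Call:
step_arm(commands=[[4,-10,1,0,0],[9,-18,3,0,0],[15,-26,5,0,0],[21,-34,8,0,0],[28,-40,12,0,0],[36,-46,15,0,0],[40,-49,17,0,0],[40,-49,17,0,0]])

```text
t: 10.75
ee_pos: [0.6166, -0.0068, 0.1251]
tool_rot: [0.01, 1.0, -0.001, -0.0]
ft_force: [-0.0, 0.0, -0.7]
width: 0.0001
```

Run:
```python
from h import *
from bench import get_image
st(); plan(np.arange(1.3,1.66,.05))
b=get_image("scene")
cv2.imwrite("pics/b3.png",cv2.resize(b[130:280,310:440],None,fx=4,fy=4,interpolation=cv2.INTER_CUBIC))
```

```text
t 10.75 pos [ 0.6166 -0.0068  0.1251] yaw 88.9 F [-0.   0.  -0.7] M [ 0.002 -0.221 -0.027] w 0.1 q6 -0.09
1.3 [-5.  3. -2.]
1.35 [-1.  0. -0.]
1.4 [ 4. -2.  2.]
1.45 [ 8. -4.  4.]
1.5 [13. -6.  6.]
1.55 [18. -7.  8.]
1.6 [22. -9. 10.]
1.65 [ 25. -10.  12.]
```

View pics/b3.png

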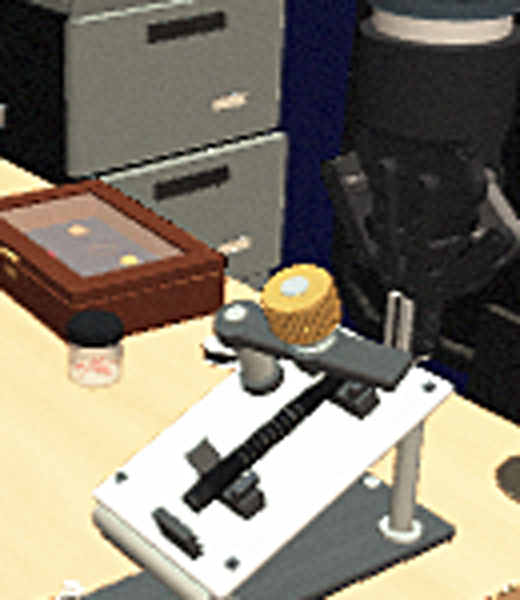

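Call:
step_arm(commands=[[4,-2,2,0,0],[8,-4,4,0,0],[13,-6,6,0,0],[18,-7,8,0,0],[21,-8,9,0,0],[21,-8,9,0,0]])

```text
t: 11.4
ee_pos: [0.5986, -0.0125, 0.117]
tool_rot: [0.009, 1.0, 0.001, 0.003]
ft_force: [8.1, 4.5, -2.6]
width: 0.0
```

Run:
```python
from h import *
from bench import get_image
st(); plan(np.arange(1.5,1.66,.05))
b=get_image("scene")
cv2.imwrite("pics/b4.png",cv2.resize(b[130:280,310:440],None,fx=4,fy=4,interpolation=cv2.INTER_CUBIC))
```

```text
t 11.4 pos [ 0.5986 -0.0125  0.117 ] yaw 89.0 F [ 8.1  4.5 -2.6] M [ 0.911 -1.701 -0.059] w 0.0 q6 -0.11
1.5 [-5.  0. -2.]
1.55 [-0. -1.  0.]
1.6 [ 4. -3.  2.]
1.65 [ 7. -4.  4.]
```

View pics/b4.png

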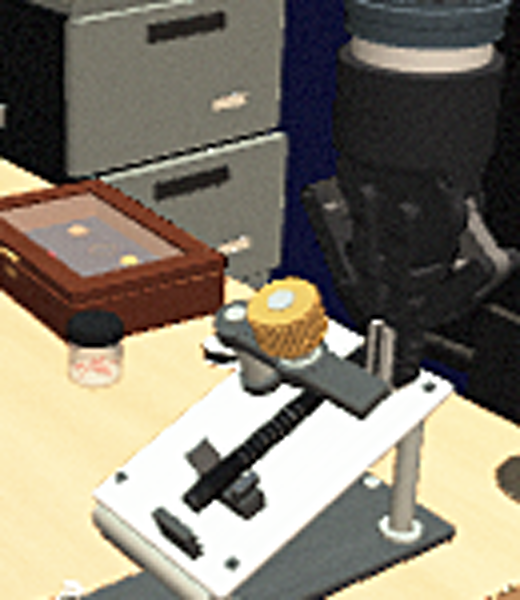

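Call:
step_arm(commands=[[2,0,1,0,0],[4,0,2,0,0],[4,0,2,0,0]])

```text
t: 11.75
ee_pos: [0.5984, -0.0125, 0.1169]
tool_rot: [0.009, 1.0, 0.001, 0.006]
ft_force: [13.2, 5.1, 0.5]
width: -0.0
```

Run:
```python
from h import *
st(); plan([1.55,1.6])
```

```text
t 11.75 pos [ 0.5984 -0.0125  0.1169] yaw 89.0 F [13.2  5.1  0.5] M [ 0.941 -2.599 -0.043] w -0.0 q6 -0.11
1.55 [-1. -1.  0.]
1.6 [ 4. -3.  2.]
```

Call:
step_arm(commands=[[-12,0,-3,0,0],[-15,0,-5,0,0],[-15,0,-50,0,0],[-15,0,-100,0,0],[-15,-50,-120,0,0],[-15,-100,-120,0,0],[-15,-100,-120,0,0],[-15,-100,-120,0,0]])

```text
t: 12.55
ee_pos: [0.604, -0.115, 0.2335]
tool_rot: [0.011, 1.0, 0.0, -0.001]
ft_force: [-0.7, -0.1, 0.1]
width: -0.0001
```

Run:
```python
from h import *
from bench import get_image
st()
b=get_image("scene");a=get_image("top")
cv2.imwrite("pics/c1s.png",cv2.resize(b[165:265,340:440],None,fx=6,fy=6,interpolation=cv2.INTER_CUBIC))
cv2.imwrite("pics/c1t.png",cv2.resize(a[135:235,340:440],None,fx=6,fy=6,interpolation=cv2.INTER_CUBIC))
```

```text
t 12.55 pos [ 0.604  -0.115   0.2335] yaw 88.8 F [-0.7 -0.1  0.1] M [ 0.05  -0.001  0.022] w -0.1 q6 -0.27
```

View pics/c1s.png

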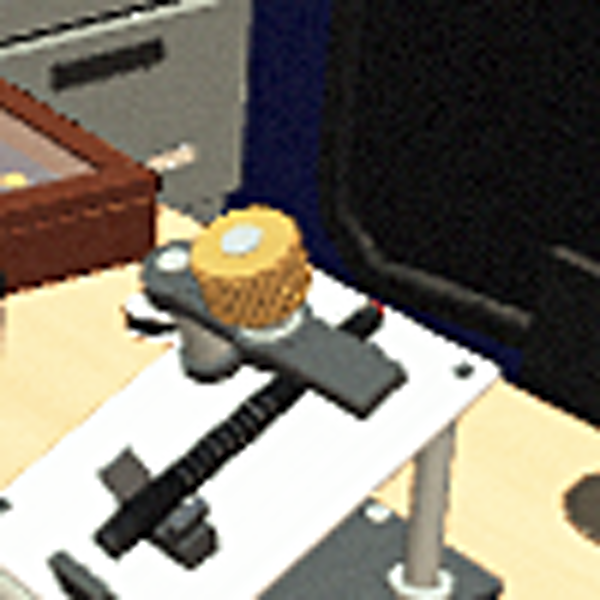

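View pics/c1t.png

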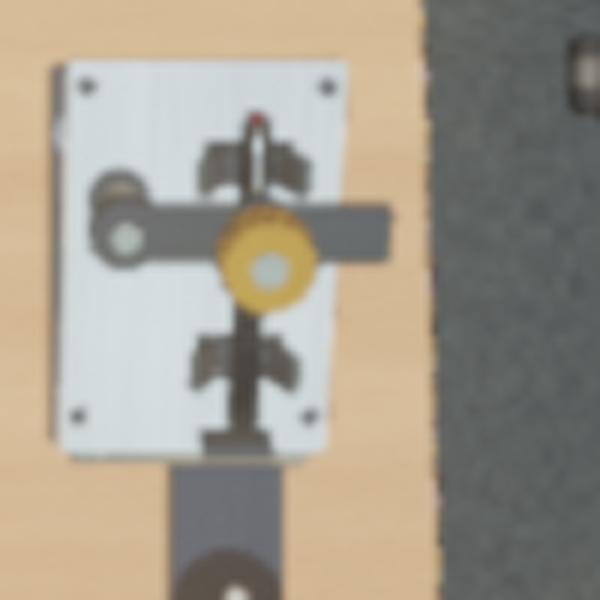

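Run:
```python
from h import *
np.set_printoptions(precision=4,suppress=True)
f=lambda p,o:np.array([o[0]+(p[0]+.5)/6-.5,o[1]+(p[1]+.5)/6-.5])
K,e=tri(f((242,239),(340,165)),f((269,270),(340,135))); print(K,e, FR[1].T@(K-O)*1000)
Kp,e=tri(f((173,260),(340,165)),f((126,239),(340,135))); print(Kp,e, FR[1].T@(Kp-O)*1000)
u=FR[1][:,2]
for z in(74,71): print(z,D(FR,25,0,z))
st()
```

```text
[0.5561 0.0273 0.1628] [array([-0.1445,  0.0149]), array([ 0.0795, -0.0992])] [25.6752  0.8307 88.2364]
[0.572  0.079  0.1301] [array([-0.0318,  0.003 ]), array([ 0.0177, -0.0235])] [25.272  52.7886 52.3199]
74 [0.5615 0.0264 0.1496]
71 [0.5628 0.0264 0.1469]
t 12.65 pos [ 0.6043 -0.1128  0.2333] yaw 88.9 F [0.1 0.  0.8] M [ 0.003  0.026 -0.059] w 0.2 q6 -0.27
```

Run:
```python
from h import *
st(); mv([.5612,.0268,.225],124)
```

```text
t 12.65 pos [ 0.6043 -0.1128  0.2333] yaw 88.9 F [0.1 0.  0.8] M [ 0.003  0.026 -0.059] w 0.2 q6 -0.27
mv [ 45.6 138.8   8.6] turn -35.1
```

Call:
step_arm(commands=[[45.6,139,8,-35,60],[45.6,139,8,-35,60],[45.6,139,8,-35,60],[45.6,139,8,-35,60],[45.6,139,8,-35,60],[45.6,139,8,-35,60],[45.6,139,8,-35,60],[45.6,139,8,-35,60]])

```text
t: 13.45
ee_pos: [0.5627, 0.0257, 0.2262]
tool_rot: [-0.291, 0.957, 0.0, -0.0]
ft_force: [-0.5, -0.9, 0.9]
width: 0.0513
```

Run:
```python
from h import *
st(); mv([.5612,.0268,.165],124)
```

```text
t 13.45 pos [0.5627 0.0257 0.2262] yaw 123.8 F [-0.5 -0.9  0.9] M [-0.052 -0.055 -0.018] w 51.3 q6 -0.66
mv [ 0.6  1.8 61.2] turn -0.2
```

Call:
step_arm(commands=[[0.6,1.4,30,0,60],[0.6,1.4,55,0,60],[0.6,1.4,55,0,60],[0.6,1.4,55,0,60]])

```text
t: 13.85
ee_pos: [0.5609, 0.0267, 0.1714]
tool_rot: [-0.291, 0.957, 0.0, -0.001]
ft_force: [-0.3, 0.8, 0.9]
width: 0.0513
```

Run:
```python
from h import *
from bench import get_image
st(); mv([.5612,.0268,.1365],124)
b=get_image("scene")
cv2.imwrite("pics/d1.png",cv2.resize(b[130:250,320:440],None,fx=5,fy=5,interpolation=cv2.INTER_CUBIC))
```

```text
t 13.85 pos [0.5609 0.0267 0.1714] yaw 123.9 F [-0.3  0.8  0.9] M [-0.052 -0.051 -0.012] w 51.3 q6 -0.66
mv [-0.3 -0.1 34.9] turn -0.1
```

View pics/d1.png

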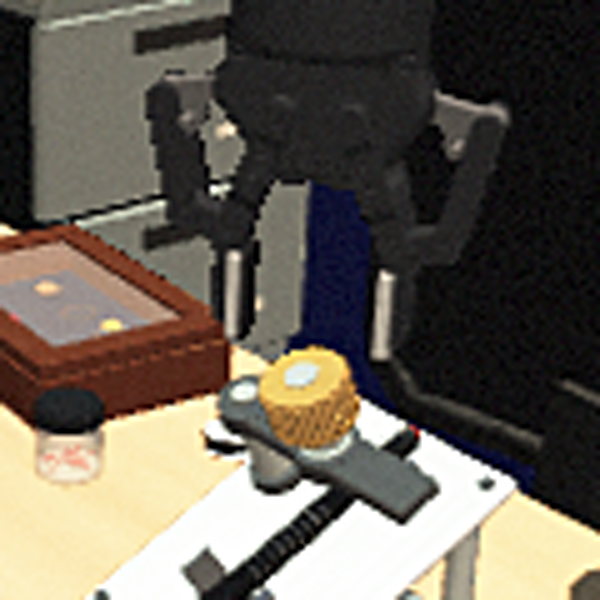

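Call:
step_arm(commands=[[0,0,20,0,60],[0,0,35,0,60],[0,0,35,0,60],[0,0,35,0,30],[0,0,35,0,30],[0,0,35,0,30],[0,0,35,0,30],[0,0,35,0,30]], grip_force=30)

```text
t: 14.7
ee_pos: [0.5622, 0.0266, 0.1378]
tool_rot: [-0.292, 0.957, -0.001, 0.001]
ft_force: [-0.4, -2.1, 5.9]
width: 0.0376
```

Run:
```python
from h import *
from bench import get_image
st()
b=get_image("scene")
cv2.imwrite("pics/d2.png",cv2.resize(b[130:250,320:440],None,fx=5,fy=5,interpolation=cv2.INTER_CUBIC))
```

```text
t 14.7 pos [0.5622 0.0266 0.1378] yaw 123.9 F [-0.4 -2.1  5.9] M [-0.603  0.217 -0.05 ] w 37.6 q6 -0.66
```

View pics/d2.png

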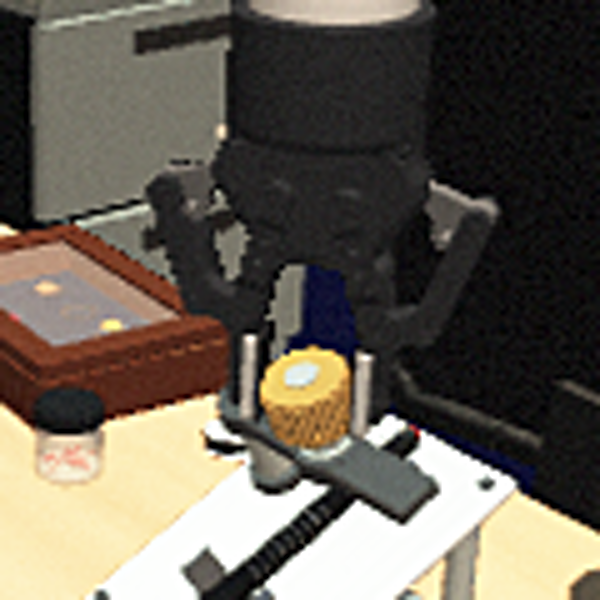

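Call:
step_arm(commands=[[0,0,0.2,5,30],[0,0,0.4,10,30],[0,0,0.6,15,30],[0,0,0.8,20,30],[0,0,1,25,30],[0,0,1.2,30,30],[0,0,1.2,30,30]])

```text
t: 15.45
ee_pos: [0.5633, 0.0275, 0.1359]
tool_rot: [-0.035, 0.999, 0.0, 0.002]
ft_force: [4.4, -0.5, -0.8]
width: 0.0354
```

Run:
```python
from h import *
from bench import get_image
s=st(); print(s["torque"]@FR[1][:,2])
b=get_image("scene")
cv2.imwrite("pics/d3.png",cv2.resize(b[130:250,320:440],None,fx=5,fy=5,interpolation=cv2.INTER_CUBIC))
```

```text
t 15.45 pos [0.5633 0.0275 0.1359] yaw 94.0 F [ 4.4 -0.5 -0.8] M [ 0.096 -1.005  0.226] w 35.4 q6 -0.13
0.15584149703566286
```

View pics/d3.png

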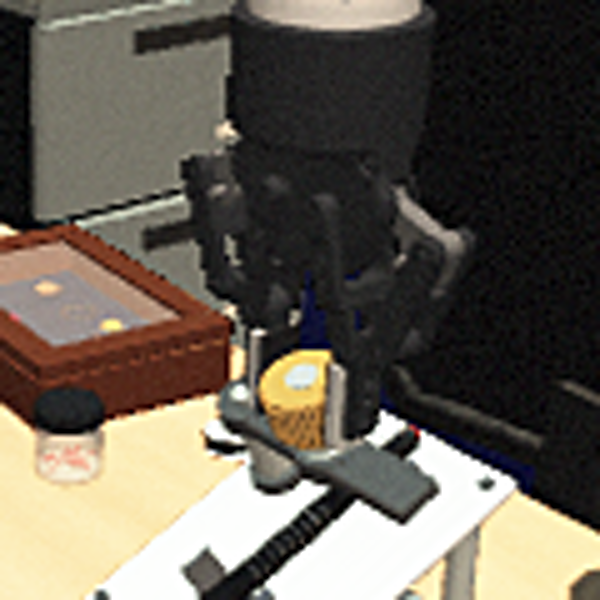

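Call:
step_arm(commands=[[0,0,0.2,5,30],[0,0,0.4,10,30],[0,0,0.6,15,30],[0,0,0.8,20,30],[0,0,1,25,30],[0,0,1.2,30,30],[0,0,1.4,35,30],[0,0,1.4,35,30]])

```text
t: 16.3
ee_pos: [0.5636, 0.0292, 0.1358]
tool_rot: [0.266, 0.964, 0.003, 0.002]
ft_force: [2.1, 1.4, 5.4]
width: 0.0351
```

```bash
cat >> h.py <<'E'
def tq():
    s=st(); print("axis torque",round(s["torque"]@FR[1][:,2],3)); return s
E
python3 - <<'E'
from h import *
tq()
E
```

```text
t 16.3 pos [0.5636 0.0292 0.1358] yaw 59.1 F [2.1 1.4 5.4] M [ 1.687 -1.099  0.772] w 35.1 q6 0.48
axis torque -0.023
```

Call:
step_arm(commands=[[0,0,0,0,60],[0,0,0,0,60],[0,0,0,0,60],[0,0,0,0,60]])

```text
t: 16.7
ee_pos: [0.5605, 0.0272, 0.1332]
tool_rot: [0.268, 0.964, -0.0, -0.001]
ft_force: [-0.8, 0.1, -0.8]
width: 0.0514
```

Run:
```python
from h import *
from bench import get_image
tq(); mv([.5628,.0266,.134],118)
b=get_image("scene")
cv2.imwrite("pics/d4.png",cv2.resize(b[130:250,320:440],None,fx=5,fy=5,interpolation=cv2.INTER_CUBIC))
```

```text
t 16.7 pos [0.5605 0.0272 0.1332] yaw 58.9 F [-0.8  0.1 -0.8] M [-0.024 -0.003 -0.068] w 51.4 q6 0.48
axis torque -0.051
mv [-2.3  0.6 -0.8] turn -59.1
```

View pics/d4.png

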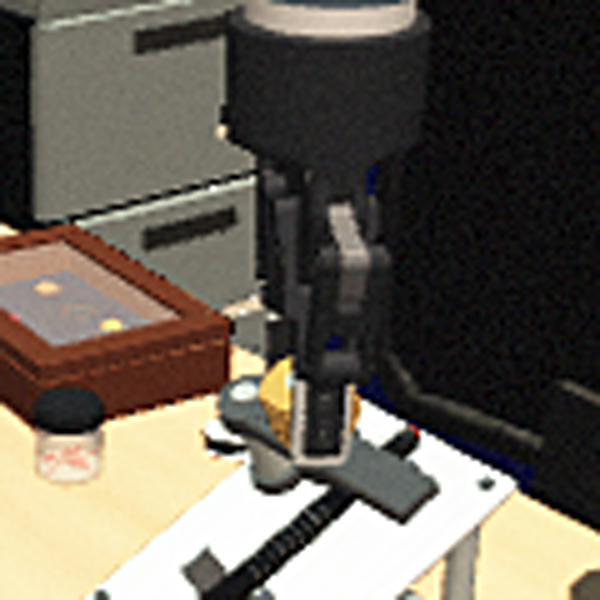

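Call:
step_arm(commands=[[-2.3,0.6,0,-8,60],[-2.3,0.6,0,-16,60],[-2.3,0.6,0,-24,60],[-2.3,0.6,0,-32,60],[-2.3,0.6,0,-40,60],[-2.3,0.6,0,-48,60],[-2.3,0.6,0,-56,60],[-2.3,0.6,0,-59,60]])

```text
t: 17.55
ee_pos: [0.5632, 0.0265, 0.1335]
tool_rot: [-0.243, 0.97, 0.0, -0.0]
ft_force: [1.6, -0.8, 0.2]
width: 0.0515
```

Run:
```python
from h import *
from bench import get_image
tq(); mv([.5628,.0266,.134],118)
b=get_image("scene")
cv2.imwrite("pics/d5.png",cv2.resize(b[130:250,320:440],None,fx=5,fy=5,interpolation=cv2.INTER_CUBIC))
```

```text
t 17.55 pos [0.5632 0.0265 0.1335] yaw 118.1 F [ 1.6 -0.8  0.2] M [-0.019 -0.044 -0.02 ] w 51.5 q6 -0.56
axis torque -0.01
mv [ 0.3  0.3 -0.5] turn 0.1
```

View pics/d5.png

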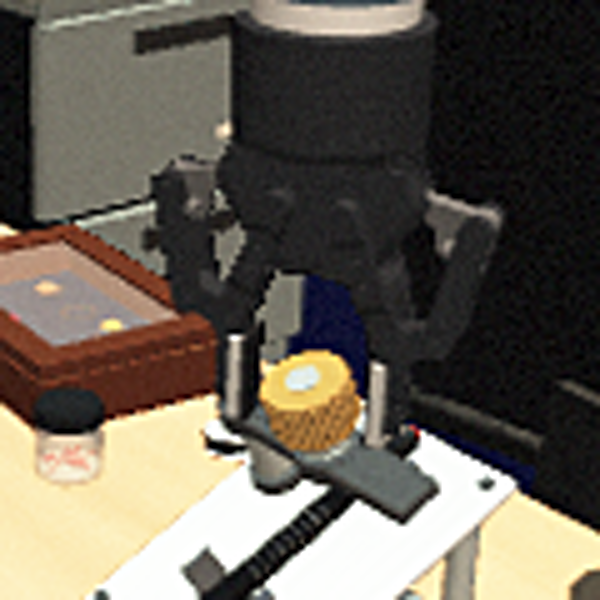

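```bash
cat > corr.py <<'E'
import sys
from h import *
def kn(f1,f2,box=(255,345,100,110)):
    a=cv2.imread(f1,0).astype(np.float32);b=cv2.imread(f2,0).astype(np.float32)
    x,y,w,h=box; T=a[y:y+h,x:x+w]; m=cv2.matchTemplate(b[y-25:y+h+25,x-25:x+w+25],T,cv2.TM_CCOEFF_NORMED)
    _,v,_,l=cv2.minMaxLoc(m); return v,(l[0]-25)/5,(l[1]-25)/5
if __name__=="__main__":
    np.set_printoptions(precision=2,suppress=True)
    print(kn("pics/d1.png",sys.argv[1],(268,350,60,45)))
    print("arm check",kn("pics/d1.png",sys.argv[1],(380,450,60,60)))
    p0=proj("scene",D(FR,25,0,88)); 
    for d in(1,2,3,4,5): print(d,(proj("scene",D(FR,25,0,88-d))-p0)[0])
E
python3 corr.py pics/d5.png
```

```text
(0.8784779906272888, 0.2, 0.8)
arm check (0.9989349246025085, 0.0, 0.0)
1 [0.14 0.36]
2 [0.27 0.71]
3 [0.41 1.07]
4 [0.55 1.43]
5 [0.68 1.78]
```

Call:
step_arm(commands=[[0,0,0,0,30],[0,0,0,0,30],[0,0,0,0,30],[0,0,0,0,30],[0,0,0,0,30]])

```text
t: 18.1
ee_pos: [0.5633, 0.0266, 0.1339]
tool_rot: [-0.241, 0.97, 0.0, -0.0]
ft_force: [-2.5, 1.7, 4.2]
width: 0.0372
```

Call:
step_arm(commands=[[0,0,0.1,4,30],[0,0,0.3,8,30],[0,0,0.5,12,30],[0,0,0.7,16,30],[0,0,0.8,20,30],[0,0,0.8,20,30]])

```text
t: 18.7
ee_pos: [0.5644, 0.0271, 0.1325]
tool_rot: [-0.069, 0.998, 0.001, 0.001]
ft_force: [1.8, 3.1, -3.0]
width: 0.0353
```

```bash
cat >> h.py <<'E'
def kt():
    s=st(); n=FR[1][:,2]; 
    for L in(.15,.17,.19): print(L,"knob torque",round(n@(s["torque"]-np.cross([0,0,-L],s["ft_force"])),3),end="; ")
    print(); return s
E
python3 - <<'E'
from h import *
kt()
E
```

```text
t 18.7 pos [0.5644 0.0271 0.1325] yaw 98.0 F [ 1.8  3.1 -3. ] M [ 0.446 -0.634  0.11 ] w 35.3 q6 -0.2
0.15 knob torque 0.103; 0.17 knob torque 0.129; 0.19 knob torque 0.156;
```

Call:
step_arm(commands=[[0,0,0.2,4,30],[0,0,0.4,8,30],[0,0,0.4,10,30],[0,0,0.4,10,30]])

```text
t: 19.1
ee_pos: [0.5644, 0.0275, 0.1323]
tool_rot: [0.017, 1.0, 0.001, 0.001]
ft_force: [3.4, 4.7, -2.6]
width: 0.0348
```

Run:
```python
from h import *
kt()
```

```text
t 19.1 pos [0.5644 0.0275 0.1323] yaw 88.1 F [ 3.4  4.7 -2.6] M [ 1.081 -0.804  0.333] w 34.8 q6 -0.03
0.15 knob torque 0.138; 0.17 knob torque 0.178; 0.19 knob torque 0.218;
```

Call:
step_arm(commands=[[0,0,0.2,4,30],[0,0,0.4,8,30],[0,0,0.4,10,30],[0,0,0.4,10,30]])

```text
t: 19.5
ee_pos: [0.5643, 0.0279, 0.1324]
tool_rot: [0.104, 0.995, 0.002, 0.001]
ft_force: [1.2, 5.3, 0.1]
width: 0.0349
```

Run:
```python
from h import *
kt()
```

```text
t 19.5 pos [0.5643 0.0279 0.1324] yaw 78.1 F [1.2 5.3 0.1] M [ 1.88  -0.678  0.465] w 34.9 q6 0.14
0.15 knob torque -0.039; 0.17 knob torque 0.006; 0.19 knob torque 0.051;
```

Call:
step_arm(commands=[[0,0,0,0,60],[0,0,0,0,60],[0,0,0,0,60],[0,0,0,-8,60],[0,0,0,-16,60],[0,0,0,-24,60],[0,0,0,-32,60],[0,0,0,-32,60]])

```text
t: 20.3
ee_pos: [0.5632, 0.0261, 0.132]
tool_rot: [-0.173, 0.985, -0.0, -0.0]
ft_force: [0.2, -0.7, -0.1]
width: 0.0513
```

```bash
python3 - <<'E'
from h import *
from bench import get_image
kt(); mv([.5638,.0266,.132],110)
b=get_image("scene")
cv2.imwrite("pics/d6.png",cv2.resize(b[130:250,320:440],None,fx=5,fy=5,interpolation=cv2.INTER_CUBIC))
E
python3 corr.py pics/d6.png | head -2
```

```text
t 20.3 pos [0.5632 0.0261 0.132 ] yaw 109.9 F [ 0.2 -0.7 -0.1] M [-0.002 -0.018 -0.04 ] w 51.3 q6 -0.41
0.15 knob torque -0.077; 0.17 knob torque -0.083; 0.19 knob torque -0.088; 
mv [-0.7  0.3 -0. ] turn -0.1
(0.8345066905021667, 0.6, 1.0)
arm check (0.9976479411125183, 0.0, 0.0)
```

View pics/d6.png

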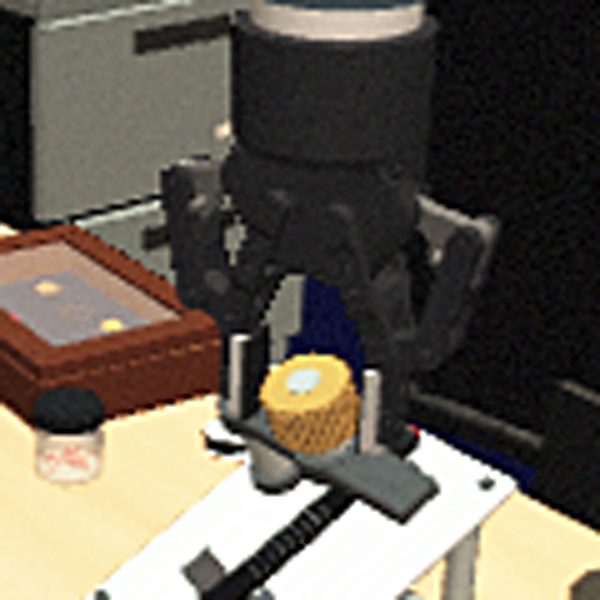

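Call:
step_arm(commands=[[-0.5,0,0,0,30],[-0.5,0,0,0,30],[-0.5,0,0,0,30],[-0.5,0,0,0,30],[-0.5,0,0,0,30]])

```text
t: 20.85
ee_pos: [0.5637, 0.0267, 0.1324]
tool_rot: [-0.173, 0.985, -0.0, -0.0]
ft_force: [-3.4, -0.5, 5.0]
width: 0.0362
```

Run:
```python
from h import *
kt()
```

```text
t 20.85 pos [0.5637 0.0267 0.1324] yaw 109.9 F [-3.4 -0.5  5. ] M [-0.052  0.602 -0.014] w 36.2 q6 -0.41
0.15 knob torque -0.021; 0.17 knob torque -0.025; 0.19 knob torque -0.03;
```

Call:
step_arm(commands=[[0,0,0.1,4,30],[0,0,0.2,8,30],[0,0,0.3,10,30],[0,0,0.3,10,30]])

```text
t: 21.25
ee_pos: [0.5645, 0.027, 0.1315]
tool_rot: [-0.087, 0.996, 0.0, 0.001]
ft_force: [0.9, 2.4, 0.2]
width: 0.0364
```

Run:
```python
from h import *
kt()
```

```text
t 21.25 pos [0.5645 0.027  0.1315] yaw 99.9 F [0.9 2.4 0.2] M [ 0.303 -0.147  0.064] w 36.4 q6 -0.24
0.15 knob torque 0.085; 0.17 knob torque 0.105; 0.19 knob torque 0.126;
```

Call:
step_arm(commands=[[0,0,0.1,4,30],[0,0,0.2,8,30],[0,0,0.3,10,30],[0,0,0.3,10,30]])

```text
t: 21.65
ee_pos: [0.5644, 0.0274, 0.1314]
tool_rot: [-0.0, 1.0, 0.001, 0.0]
ft_force: [1.1, 2.4, 0.3]
width: 0.0353
```

Run:
```python
from h import *
kt()
```

```text
t 21.65 pos [0.5644 0.0274 0.1314] yaw 90.0 F [1.1 2.4 0.3] M [ 0.78  -0.152  0.226] w 35.3 q6 -0.07
0.15 knob torque 0.03; 0.17 knob torque 0.051; 0.19 knob torque 0.072;
```

Call:
step_arm(commands=[[0,0,0.1,4,30],[0,0,0.2,8,30],[0,0,0.3,10,30],[0,0,0.3,10,30]])

```text
t: 22.05
ee_pos: [0.5647, 0.0278, 0.1312]
tool_rot: [0.087, 0.996, 0.002, 0.001]
ft_force: [1.5, 4.2, -0.7]
width: 0.0353
```

Run:
```python
from h import *
kt()
```

```text
t 22.05 pos [0.5647 0.0278 0.1312] yaw 80.1 F [ 1.5  4.2 -0.7] M [ 1.541 -0.482  0.426] w 35.3 q6 0.11
0.15 knob torque -0.004; 0.17 knob torque 0.031; 0.19 knob torque 0.066;
```

Call:
step_arm(commands=[[0,0,0.1,4,30],[0,0,0.2,8,30],[0,0,0.3,10,30],[0,0,0.3,10,30]])

```text
t: 22.45
ee_pos: [0.5647, 0.0283, 0.1315]
tool_rot: [0.173, 0.985, 0.002, 0.001]
ft_force: [-0.4, 5.7, 3.8]
width: 0.0353
```

Run:
```python
from h import *
kt()
```

```text
t 22.45 pos [0.5647 0.0283 0.1315] yaw 70.1 F [-0.4  5.7  3.8] M [ 2.188 -0.364  0.697] w 35.3 q6 0.28
0.15 knob torque 0.064; 0.17 knob torque 0.112; 0.19 knob torque 0.159;
```

Call:
step_arm(commands=[[0,0,0,0,60],[0,0,0,0,60],[0,0,0,0,60],[0,0,0,-8,60],[0,0,0,-16,60],[0,0,0,-24,60],[0,0,0,-32,60],[0,0,0,-40,60]])

```text
t: 23.25
ee_pos: [0.5637, 0.026, 0.1306]
tool_rot: [-0.176, 0.984, -0.0, -0.0]
ft_force: [0.3, 0.6, -0.5]
width: 0.051
```

```bash
cat > corr2.py <<'E'
import sys
from h import *
def tr(f):
    T=cv2.imread("pics/d1.png",0).astype(np.float32)[345:395,262:345]; b=cv2.imread(f,0).astype(np.float32)
    b=cv2.GaussianBlur(b,(0,0),2);T=cv2.GaussianBlur(T,(0,0),2)
    W=np.array([[1,0,262],[0,1,345+4]],np.float32)
    c,W=cv2.findTransformECC(T,b,W,cv2.MOTION_TRANSLATION,(3,200,1e-6),None,5)
    return c,(W[0,2]-262)/5,(W[1,2]-345)/5
for f in sys.argv[1:]: print(f,np.round(tr(f),3))
E
python3 - <<'E'
from h import *
from bench import get_image
kt(); mv([.5642,.0266,.1315],110)
b=np.mean([get_image("scene").astype(float) for i in range(4)],0).astype(np.uint8)
cv2.imwrite("pics/d7.png",cv2.resize(b[130:250,320:440],None,fx=5,fy=5,interpolation=cv2.INTER_CUBIC))
E
python3 corr2.py pics/d1.png pics/d2.png pics/d5.png pics/d6.png pics/d7.png
```

```text
t 23.25 pos [0.5637 0.026  0.1306] yaw 110.2 F [ 0.3  0.6 -0.5] M [-0.066 -0.024 -0.023] w 51.0 q6 -0.42
0.15 knob torque 0.047; 0.17 knob torque 0.053; 0.19 knob torque 0.058; 
mv [-0.7  0.3 -0.9] turn 0.2
pics/d1.png [ 0.997 -0.015  0.018]
pics/d2.png [ 0.897  0.483 -0.061]
pics/d5.png [0.971 0.404 0.676]
pics/d6.png [0.913 0.898 1.041]
pics/d7.png [0.908 1.081 1.272]
```

View pics/d7.png

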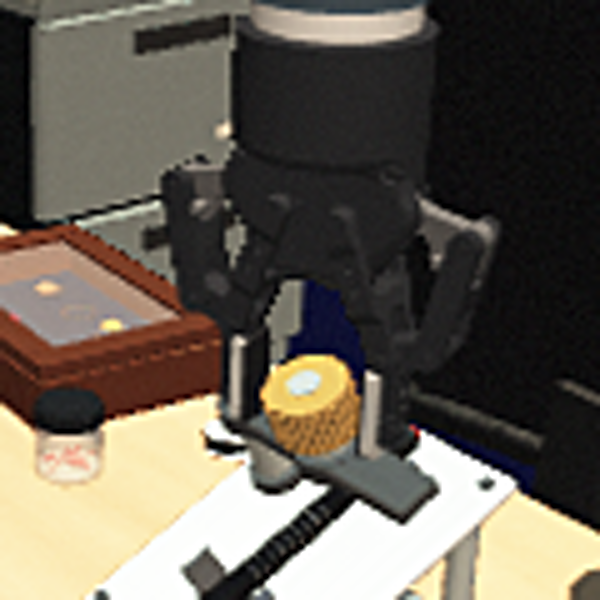

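Call:
step_arm(commands=[[-0.7,0.3,-0.5,8,60],[-0.7,0.3,-0.5,8,30],[-0.7,0.3,-0.5,8,30],[-0.7,0.3,-0.5,8,30],[-0.7,0.3,-0.5,8,30],[-0.7,0.3,-0.5,8,30]], grip_force=60)

```text
t: 24.05
ee_pos: [0.5646, 0.0269, 0.1317]
tool_rot: [-0.104, 0.995, -0.0, 0.0]
ft_force: [-1.0, -0.9, 5.2]
width: 0.0346
```

Run:
```python
from h import *
kt()
```

```text
t 24.05 pos [0.5646 0.0269 0.1317] yaw 101.9 F [-1.  -0.9  5.2] M [-0.457  0.254 -0.12 ] w 34.6 q6 -0.27
0.15 knob torque 0.027; 0.17 knob torque 0.019; 0.19 knob torque 0.011;
```

Call:
step_arm(commands=[[0,0,0.1,4,30],[0,0,0.2,8,30],[0,0,0.3,12,30],[0,0,0.3,12,30]])

```text
t: 24.45
ee_pos: [0.5648, 0.0283, 0.1316]
tool_rot: [0.0, 1.0, 0.002, 0.0]
ft_force: [-1.8, 0.4, 5.2]
width: 0.0344
```

Run:
```python
from h import *
kt()
```

```text
t 24.45 pos [0.5648 0.0283 0.1316] yaw 90.0 F [-1.8  0.4  5.2] M [0.763 0.227 0.434] w 34.4 q6 -0.06
0.15 knob torque 0.097; 0.17 knob torque 0.101; 0.19 knob torque 0.104;
```

Call:
step_arm(commands=[[0,0,0.1,4,30],[0,0,0.2,8,30],[0,0,0.3,12,30],[0,0,0.3,12,30],[0,0,0.3,12,30]])

```text
t: 24.95
ee_pos: [0.5659, 0.0282, 0.1308]
tool_rot: [0.104, 0.995, 0.001, 0.001]
ft_force: [5.8, 1.7, -2.6]
width: 0.0343
```

Run:
```python
from h import *
kt()
```

```text
t 24.95 pos [0.5659 0.0282 0.1308] yaw 78.1 F [ 5.8  1.7 -2.6] M [ 1.201 -1.347  0.785] w 34.3 q6 0.14
0.15 knob torque 0.308; 0.17 knob torque 0.323; 0.19 knob torque 0.339;
```

Call:
step_arm(commands=[[0,0,0,0,60],[0,0,0,0,60],[0,0,0,0,60],[0,0,0,-8,60],[0,0,0,-16,60],[0,0,0,-24,60],[0,0,0,-32,60],[0,0,0,-32,60]])

```text
t: 25.75
ee_pos: [0.5639, 0.0271, 0.1307]
tool_rot: [-0.173, 0.985, -0.0, -0.001]
ft_force: [0.4, 0.5, -0.0]
width: 0.0514
```

```bash
python3 - <<'E'
from h import *
from bench import get_image
kt(); mv([.5645,.0266,.1315],101)
b=np.mean([get_image("scene").astype(float) for i in range(4)],0).astype(np.uint8)
cv2.imwrite("pics/d8.png",cv2.resize(b[130:250,320:440],None,fx=5,fy=5,interpolation=cv2.INTER_CUBIC))
E
python3 corr2.py pics/d5.png pics/d6.png pics/d7.png pics/d8.png
```

```text
t 25.75 pos [0.5639 0.0271 0.1307] yaw 109.9 F [ 0.4  0.5 -0. ] M [-0.09  -0.01   0.043] w 51.4 q6 -0.41
0.15 knob torque 0.11; 0.17 knob torque 0.114; 0.19 knob torque 0.119; 
mv [-0.4 -0.7 -0.8] turn 8.9
pics/d5.png [0.971 0.404 0.676]
pics/d6.png [0.913 0.898 1.041]
pics/d7.png [0.908 1.081 1.272]
pics/d8.png [0.911 1.033 1.402]
```

Call:
step_arm(commands=[[-0.4,-0.7,-0.5,8,60],[-0.4,-0.7,-0.5,8,30],[-0.4,-0.7,-0.5,8,30],[-0.4,-0.7,-0.5,8,30],[-0.4,-0.7,-0.5,8,30],[-0.4,-0.7,-0.5,8,30]])

```text
t: 26.55
ee_pos: [0.5651, 0.0269, 0.1318]
tool_rot: [-0.104, 0.995, 0.0, 0.0]
ft_force: [-1.7, 1.3, 5.5]
width: 0.0344
```

Run:
```python
from h import *
kt()
```

```text
t 26.55 pos [0.5651 0.0269 0.1318] yaw 102.0 F [-1.7  1.3  5.5] M [ 0.143  0.38  -0.099] w 34.4 q6 -0.27
0.15 knob torque -0.069; 0.17 knob torque -0.058; 0.19 knob torque -0.048;
```

Call:
step_arm(commands=[[0,0,0.1,4,30],[0,0,0.2,8,30],[0,0,0.3,12,30],[0,0,0.3,12,30]])

```text
t: 26.95
ee_pos: [0.5658, 0.0275, 0.1313]
tool_rot: [-0.0, 1.0, 0.001, 0.001]
ft_force: [0.4, 1.5, 4.1]
width: 0.0342
```

Run:
```python
from h import *
kt()
```

```text
t 26.95 pos [0.5658 0.0275 0.1313] yaw 90.1 F [0.4 1.5 4.1] M [ 0.825 -0.175  0.307] w 34.2 q6 -0.07
0.15 knob torque 0.026; 0.17 knob torque 0.039; 0.19 knob torque 0.053;
```

Call:
step_arm(commands=[[0,0,0.1,4,30],[0,0,0.2,8,30],[0,0,0.3,12,30],[0,0,0.3,12,30],[0,0,0.3,12,30]])

```text
t: 27.45
ee_pos: [0.5666, 0.0277, 0.1309]
tool_rot: [0.103, 0.995, 0.001, 0.001]
ft_force: [4.5, 3.8, -0.0]
width: 0.0342
```

Run:
```python
from h import *
kt()
```

```text
t 27.45 pos [0.5666 0.0277 0.1309] yaw 78.2 F [ 4.5  3.8 -0. ] M [ 1.571 -1.121  0.798] w 34.2 q6 0.14
0.15 knob torque 0.297; 0.17 knob torque 0.33; 0.19 knob torque 0.363;
```

Call:
step_arm(commands=[[0,0,0,0,60],[0,0,0,0,60],[0,0,0,0,60],[0,0,0,-8,60],[0,0,0,-16,60],[0,0,0,-24,60],[0,0,0,-32,60],[0,0,0,-32,60]])

```text
t: 28.25
ee_pos: [0.5646, 0.0263, 0.1305]
tool_rot: [-0.173, 0.985, -0.0, -0.001]
ft_force: [-0.4, -0.3, 0.3]
width: 0.0512
```

```bash
python3 - <<'E'
from h import *
from bench import get_image
kt(); mv([.5645,.0266,.1315],101)
b=np.mean([get_image("scene").astype(float) for i in range(4)],0).astype(np.uint8)
cv2.imwrite("pics/d9.png",cv2.resize(b[130:250,320:440],None,fx=5,fy=5,interpolation=cv2.INTER_CUBIC))
z=lambda f:cv2.resize(cv2.imread(f)[340:480,220:380],None,fx=2.4,fy=2.4,interpolation=cv2.INTER_CUBIC)
cv2.imwrite("pics/cmp.png",np.hstack([z("pics/d1.png"),z("pics/d9.png")]))
E
python3 corr2.py pics/d8.png pics/d9.png
```

```text
t 28.25 pos [0.5646 0.0263 0.1305] yaw 109.9 F [-0.4 -0.3  0.3] M [-0.013 -0.023 -0.022] w 51.2 q6 -0.41
0.15 knob torque -0.031; 0.17 knob torque -0.033; 0.19 knob torque -0.035; 
mv [-0.   0.3 -1. ] turn 8.9
pics/d8.png [0.911 1.033 1.402]
pics/d9.png [0.904 1.079 1.42 ]
```

View pics/cmp.png

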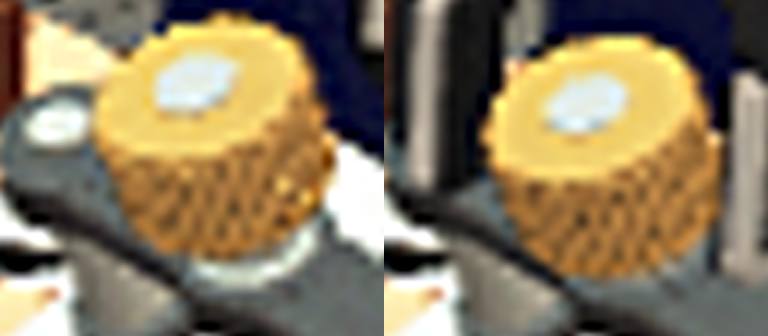

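Call:
step_arm(commands=[[0,0.3,-0.5,6,60],[0,0.3,-0.5,6,30],[0,0.3,-0.5,6,30],[0,0.3,-0.5,6,30],[0,0.3,-0.5,6,30],[0,0.3,-0.5,6,30]], grip_force=80)

```text
t: 29.05
ee_pos: [0.565, 0.0269, 0.1317]
tool_rot: [-0.122, 0.993, -0.0, 0.0]
ft_force: [-3.0, 0.5, 6.2]
width: 0.0343
```

Run:
```python
from h import *
from bench import get_image
kt()
b=np.mean([get_image("scene").astype(float) for i in range(3)],0).astype(np.uint8); cv2.imwrite("pics/e0.png",b)
kt()
```

```text
t 29.05 pos [0.565  0.0269 0.1317] yaw 104.0 F [-3.   0.5  6.2] M [-0.092  0.422 -0.066] w 34.3 q6 -0.31
0.15 knob torque 0.013; 0.17 knob torque 0.017; 0.19 knob torque 0.021; 
t 29.2 pos [0.565  0.0269 0.1317] yaw 104.0 F [-2.7  0.8  5.7] M [-0.116  0.387 -0.067] w 34.1 q6 -0.31
0.15 knob torque 0.04; 0.17 knob torque 0.046; 0.19 knob torque 0.052;
```

Call:
step_arm(commands=[[0,0,0.1,4,30],[0,0,0.2,8,30],[0,0,0.2,8,30]])

```text
t: 29.5
ee_pos: [0.565, 0.0278, 0.1317]
tool_rot: [-0.052, 0.999, 0.001, 0.0]
ft_force: [-3.0, 0.9, 7.4]
width: 0.0342
```

Run:
```python
from h import *
kt()
```

```text
t 29.5 pos [0.565  0.0278 0.1317] yaw 96.0 F [-3.   0.9  7.4] M [0.663 0.461 0.399] w 34.2 q6 -0.17
0.15 knob torque 0.138; 0.17 knob torque 0.145; 0.19 knob torque 0.152;
```

Call:
step_arm(commands=[[0,0,0.1,4,30],[0,0,0.2,8,30],[0,0,0.2,8,30]])

```text
t: 29.8
ee_pos: [0.5652, 0.0287, 0.1317]
tool_rot: [0.017, 1.0, 0.002, 0.001]
ft_force: [-2.8, 1.4, 7.0]
width: 0.0342
```

Run:
```python
from h import *
kt()
```

```text
t 29.8 pos [0.5652 0.0287 0.1317] yaw 88.1 F [-2.8  1.4  7. ] M [1.479 0.43  0.891] w 34.2 q6 -0.03
0.15 knob torque 0.272; 0.17 knob torque 0.284; 0.19 knob torque 0.295;
```

Call:
step_arm(commands=[[0,0,0.1,4,30],[0,0,0.2,8,30],[0,0,0.2,8,30]])

```text
t: 30.1
ee_pos: [0.5663, 0.0283, 0.1311]
tool_rot: [0.086, 0.996, 0.002, 0.001]
ft_force: [1.1, 2.2, 2.0]
width: 0.0337
```

Run:
```python
from h import *
from bench import get_image
kt()
b=np.mean([get_image("scene").astype(float) for i in range(3)],0).astype(np.uint8); cv2.imwrite("pics/e1.png",b)
kt()
```

```text
t 30.1 pos [0.5663 0.0283 0.1311] yaw 80.1 F [1.1 2.2 2. ] M [ 1.564 -0.644  0.952] w 33.7 q6 0.11
0.15 knob torque 0.336; 0.17 knob torque 0.354; 0.19 knob torque 0.373; 
t 30.25 pos [0.5663 0.0283 0.1311] yaw 80.1 F [2.8 4.5 1.8] M [ 2.002 -0.867  1.024] w 33.8 q6 0.11
0.15 knob torque 0.362; 0.17 knob torque 0.401; 0.19 knob torque 0.439;
```

Call:
step_arm(commands=[[0,0,0,0,60],[0,0,0,0,60],[0,0,0,0,60],[0,0,0,0,60],[0,0,-20,0,60],[0,0,-60,0,60],[0,0,-110,0,60],[0,0,-110,0,60]])

```text
t: 31.05
ee_pos: [0.5686, 0.0265, 0.2478]
tool_rot: [0.088, 0.996, -0.0, 0.006]
ft_force: [0.3, 0.1, 0.2]
width: 0.0512
```

Call:
step_arm(commands=[[0,-50,-110,0,60],[0,-100,-110,0,60],[0,-150,-110,0,60],[0,-180,-110,0,60],[0,-180,-110,0,60],[0,-180,-110,0,60],[0,-180,-110,0,60]])

```text
t: 31.75
ee_pos: [0.5334, -0.1506, 0.3501]
tool_rot: [0.088, 0.996, 0.0, -0.0]
ft_force: [-0.3, -0.0, 0.3]
width: 0.0514
```

```bash
python3 - <<'E'
from h import *
from bench import get_image
st()
b=get_image("scene");a=get_image("top")
cv2.imwrite("pics/f1.png",np.hstack([cv2.resize(b[165:265,340:440],None,fx=4,fy=4,interpolation=cv2.INTER_CUBIC),cv2.resize(a[135:235,340:440],None,fx=4,fy=4,interpolation=cv2.INTER_CUBIC)]))
cv2.imwrite("pics/f2.png",a)
cv2.imwrite("pics/f3.png",cv2.resize(b[130:250,320:440],None,fx=5,fy=5,interpolation=cv2.INTER_CUBIC))
E
python3 corr2.py pics/f3.png
```

```text
t 31.75 pos [ 0.5334 -0.1506  0.3501] yaw 79.9 F [-0.3 -0.   0.3] M [ 0.027  0.037 -0.008] w 51.4 q6 -0.21
pics/f3.png [0.936 0.764 1.415]
```

View pics/f1.png

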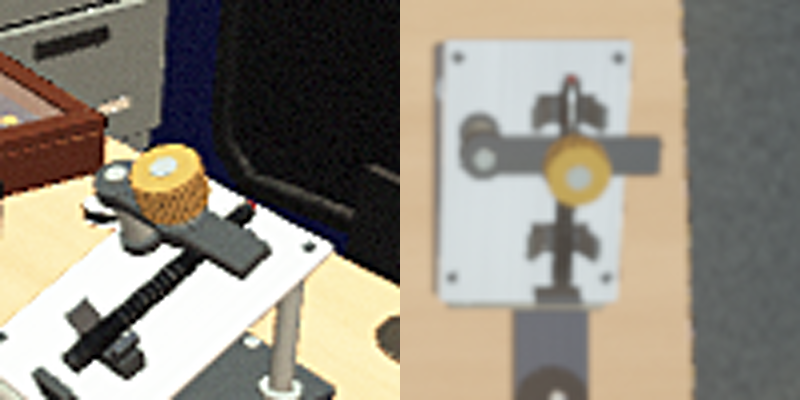

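View pics/f2.png

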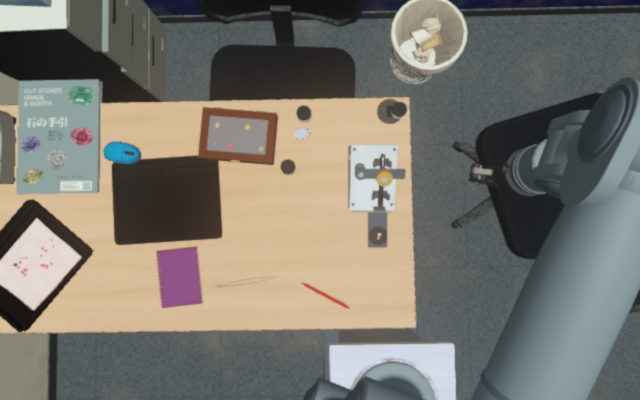

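```bash
python3 -c "
from bench import close_job; print(close_job())"
```

```text
the job is handed in; nothing more can be done
None
```

I laid the penlight in both rests with its lens end down the slope, swung the clamp arm to its stop, and turned the thumbscrew until it seated. I handed the job in at about 32 s; no verdict is reported.

**Last checks that passed**
- **Penlight:** both camera views show it in line in both saddles. Before I swung the arm, its ends were about 2 px from the computed position, inside the tolerance.
- **Clamp arm:** it met a hard stop at 13 N, and the top view shows it straight across the deck.
- **Thumbscrew:** over the last 24° of turn the torque rose steadily from about 0.03 to 0.35–0.40 N m. The knob came no lower between the last strokes, having gone down about 4 mm in all. Both fit a seated thread, with the torque well under the 0.72 N m limit.
- **Surroundings:** the jar and loupe look unmoved. The gripper is clear and reads about 0 N.

**Weak or disagreeing checks**
- The torque readings at the knob were noisy. They were off by up to about 0.1 N m, because the upright gripper twists on the tilted knob.
- The earlier strokes slipped partly. The first three commanded about 2.5 rad of turn, but the knob's height showed only about 1.4 rad.
- I could not measure the pad's force on the penlight. I infer it from the screw being home.

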